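# Lock the wheel axle's castle nut

## Task

Tighten the castle nut on the upright wheel axle: turn it clockwise only as far as the next slot that lines up with the cross hole in the axle, not past it and never back off to the slot before. Then take the lock pin from its wooden rack and slide it gently through the nut's slot and the cross hole until its collar is up against the nut, without forcing it, and let go. Leave the other things on the bench where they are.

Things in the scene. Friction and masses are not known exactly. Their poses are not given: they have to be found in the camera images.
- stand: Axle fixture bolted to the bench: dark steel base 120 x 90 x 12 mm (x, y, z), grey clamp block 62 x 62 mm up to 32 mm, and out of it an upright hub and axle on the z axis with the castle nut. Origin: centre of its underside, on the axle's axis; z up. Axle, hub and nut are clamped by hand up to 12 mm higher or lower than nominal, fixed for the run, NOT in any reading: find the height by touch.
- hole_nominal (a point): Nominal middle of the axle's cross hole, 95 mm above the stand's origin, same axes (the true one is up to 12 mm higher or lower). The hole, 8 x 8 mm, runs straight through the 29 mm thick axle along this frame's y, open at both ends; the pin may enter from either. The axle's flat end is always 13 mm above the true hole's middle (nominally 108 mm); it does not yield to a push under 100 N.
- nut_nominal (a point): Nominal centre of the castle nut's underside, 66 mm above the stand's origin, same axes; truly always 42 mm below the axle's end. Nut: hexagon 46 mm across flats, 53 across corners, 24 mm high; above it a crown 12 mm high, 41 to 45 mm across, six slots 8.4 mm wide, open at top and outside, each in the middle of a flat. Under it a washer 51 mm across, 3 mm thick; hub flange 72 mm across, 12 mm lower.
- nut (a joint): Angle of the steel castle nut on the axle (rad). 0 = the wanted slot lines up with the cross hole; -0.85 to -0.35 at the start, growing as the nut turns clockwise seen from above; the slot before lines up at -1.05. The outward normals of its flats lie, in the stand's frame, at 90 degrees minus this angle, and every 60 degrees from there. Stiff thread, about 0.4 N m; the nut stays where it is left.
- lock_pin: Lock pin, about 60 g, level in its rack. Origin on the shaft's axis at the collar's face that meets the nut; x to the nose, z up. Shaft 6 mm thick, x 0 to 54 mm, nose chamfered to 5 mm over the last 2.5. Collar 14 mm thick, x -12 to 0. Steel block x -32 to -12, 10 mm wide (y), z -14 to 4; on it a black grip tab to pinch across y: same x, 8 mm thick, z 4 to 36. Bottom-heavy: hangs upright.
- pin_seat (a point): Point on the lock pin's shaft axis 23 mm from the collar's face towards the nose (x +23 mm in the pin's frame), same axes as the pin; it lies on the axle's axis when the collar is against the nut (it stops on the hexagon's flat).
- rack: Wooden rack for the lock pin, fixed, 130 x 50 mm, 6 mm thick. Origin: centre of its underside. The pin's block stands upright between two cheeks 20 mm high, 11.4 mm apart, its foot 6 mm above the bench, its shaft 20 mm above the bench along the rack's x axis on a ridge; lift it straight up by 20 mm or more to free it.
- screwdriver: Screwdriver lying on the bench (bystander). Origin: middle of its underside.
- hammer: Hammer lying on the bench (bystander). Origin: middle of its underside.
- spanner: Open spanner lying on the bench (bystander). Origin: middle of its underside.
- tape: Roll of paper tape, 96 mm across, 24 mm high (bystander). Origin: centre of its underside.
- jar: Glass jar with steel lid, 72 mm across, 100 mm high (bystander). Origin: centre of its underside.
- washer: Loose flat washer, 42 mm across, 4 mm thick (bystander). Origin: centre of its underside.
- spare_nut: Plain small hexagon nut, 24 mm across flats, 18 mm high, lying loose (bystander, not to be used). Origin: centre of its underside.
Mind the look-alikes: they are no part of the job. Leave any blue look-alike of the lock_pin alone. What is shaped like the stand but red is not meant.

How it is judged:
By the outcome, as a careful person would: the job done as asked, in the order asked, and still so for the second after the job is handed in, with the robot touching nothing.
It also fails if it takes over 64 s, if anything falls off the work surface, if the arm or the gripper's body presses on something with over 40 N, if the wrist force passes 120 N, or if a joint passes its speed limit or range.

## Robot

A 6-joint arm with a two-finger parallel gripper is mounted at the origin on the work surface. World frame = base frame: x ahead of the robot, y to its left, z up, the work surface at z = 0. Lengths are in m, angles in degrees, forces in N, time in s.
With the tool pointing down it reaches from about 0.4 to 0.825 m from the base axis. Payload 7 kg.
Tool frame: the origin (TCP) lies on the centre line of the jaws, within the pads' length; the fingertips stand r.nose_length ahead of it and the grasp point (between the pads) lies 2 mm behind it (r.nose_length is the distance from the TCP to the fingertips, in m); z points along the fingers, y is the direction in which the jaws open and shut (so a half turn about z gives the same grasp; the last joint's range is limited). The gripper opens to 88 mm and grips with 3 to 60 N. Pads are 19 mm wide; open, the fingers measure 130 mm over their backs; the gripper's body (78 mm by 193 mm) begins 47 mm behind the grasp point.
Start: joints at [87.382, 20.546, 0.682, 0, -70.136, -16.507], TCP at [0.221, 0.638, 0.244] pointing down, gripper open.
Joint ranges: [-176.03, 176.03], [-82.01, 121.73], [-58.28, 71.71], [-173.87, 95.51], [-174.79, -0.11], [-173.66, 173.66]. Speed limits (degrees/s): [136.94, 136.94, 172.46, 180, 180, 180].

## Interface

Orientations are given as [roll, pitch, yaw] about the fixed x, y, z axes, in that order (R = Rz(yaw) Ry(pitch) Rx(roll)).
In Python, from plant import r gives the robot as it stands.
- The arm moves only by the tool apply_moves, never from a script. Its argument "targets" is a list of rows, each a list of 3 entries, a list of its own where there are three numbers: the shift along the tool's x, y, z scaled (see below), then the turn, a rotation vector about the tool's x, y, z scaled (see below), then the finger opening in mm, from 0 to 87.6. A call has 1 to 5 rows; each row shifts and turns the pose as measured when the row begins, along the tool's axes as they then stand; what a row does not reach is not made up. The controller multiplies each number of a shift by 0.04 m and each number of a turn by 8 degrees. A row lasts 1/10 s, in which the tool goes at most 50 mm and 8.59 degrees, less where a joint would pass 70% of its speed; a pose out of reach is approached as far as the arm can. A call with a number of a shift or a turn outside -1 to 1 is refused whole. A call with a gripper value outside its range is refused whole. The fingers move at their own pace and stop on an object; "squeeze" is the grip in N (left out, the last holds). Time passes only in rows, so rows that do not move let the fingers close. It gives the time, the measured TCP pose, the force and the opening at its end, in the units of the state.
- r.get_state(): the state, without advancing time (a new reading comes with each control period).
- r.capture(name): name is "scene" or "top" or "wrist"; returns a dict with "img" (480x640x3 uint8, blue, green, red), "z_map" (480x640 float32, m along the optical axis (not along the pixel's ray), 0 where there is no reading), "fx", "fy", "cx", "cy" (pixels), "camera_from_world" (4x4, takes a point from world to camera coordinates); the wrist camera has in their place "mount" (4x4, takes a point from camera to tool coordinates, whose origin is the TCP and whose axes are the flange's). Camera axes: x right, y up, looking along -z (the intrinsics and any distortion apply to the point x, -y, -z); pixel columns grow to the right and rows downward; lengths in m; the calibration is good to about 2 mm. A picture is of the moment at which its call begins: read the wrist's pose just before it.
- r.close_job(): hands the job in, once; it reports no verdict.
The state is a dict: "time_s": time; "joints": joint angles; "qd": joint speeds; "joint_torque": joint torques, N m; "tcp_pos": TCP position; "eef_rot": TCP orientation; "contact_force": force on the tool from outside, world axes, zero at the start; "moment": the same for the moment, N m; "gripper_width": finger opening in m.
Only numpy, scipy, OpenCV 4.12 (cv2) and the standard library are available. Lean on these libraries where they do the work, as an engineer would, in place of code of your own. Each camera call takes 0.05 s, during which the arm holds its last target.

## Working session

There is one attempt and no reset: what is moved stays moved. The work goes in short steps, Python scripts to look and compute and a tool call to move; the robot and the scene stay as the last step left them, time stands still between calls to the robot, and variables do not carry over. Pictures are saved under pics/ and viewed, and the job is handed in when it is done.

Besides the shell and the picture viewer there is one more tool, called after "Call:" by a JSON object that holds its "op" and its "data", one argument or row to a line. apply_moves: Moves the arm, as the interface text tells. Its arguments: {"type":"object","properties":{"targets":{"type":"array","items":{"type":"array"}},"squeeze":{"type":"number"}},"required":["targets"]}

```bash
ls -la; mkdir -p pics; python3 - <<'E'
from plant import r
import cv2,pickle
print(r.nose_length); print(r.get_state())
for n in("scene","top","wrist"):
    c=r.capture(n); cv2.imwrite(f"pics/{n}0.png",c["img"]); pickle.dump(c,open(f"{n}0.pkl","wb"))
    print(n,c["fx"],c["fy"],c["cx"],c["cy"],[k for k in c]); print(c.get("camera_from_world",c.get("mount")))
E
```

```text
total 12
drwxr-xr-x  3 agent agent 4096 Dec  6 20:59 .
drwxr-xr-x 23 root  root  4096 Dec  6 20:59 ..
drwxr-xr-x  2 agent agent 4096 Dec  6 20:59 pics
0.017
{'time_s': 0.0, 'joints': array([ 8.73836824e+01,  2.05884797e+01,  6.34264054e-01, -2.19382312e-02,
       -7.01343235e+01, -1.65070547e+01]), 'qd': array([ 0.04044695,  0.01494237, -0.06398272,  0.02863563,  0.06810723,
       -0.05179452]), 'joint_torque': array([ 6.23291089e-05, -5.82719707e+01,  2.93037558e+01,  6.99671522e+00,
        6.81251142e-03, -1.67617941e-04]), 'tcp_pos': array([0.22099222, 0.63731639, 0.24265402]), 'eef_rot': array([ 1.7990925e+02, -5.3860231e-03, -1.9130839e+01]), 'contact_force': array([ 0.8640101 , -0.45524341,  0.54224657]), 'moment': array([-0.06100811,  0.04496481, -0.0625701 ]), 'gripper_width': 0.08743909567244454}
scene 470.24294778931375 470.24294778931375 323.26478645951846 237.8333885632832 ['img', 'z_map', 'fx', 'fy', 'cx', 'cy', 'camera_from_world']
[[-0.55210018  0.83374772 -0.00708038  0.31679131]
 [-0.65096694 -0.42572714  0.62848902  0.30035406]
 [ 0.52098697  0.351598    0.77778623 -1.46811217]
 [ 0.          0.          0.          1.        ]]
top 527.9083096002528 527.9083096002528 319.4634987619876 240.15432304424056 ['img', 'z_map', 'fx', 'fy', 'cx', 'cy', 'camera_from_world']
[[ 0.01372878 -0.99976029  0.01705505 -0.0055057 ]
 [ 0.97996819  0.01684222  0.19844065 -0.59136387]
 [-0.19868033  0.01398905  0.97996451 -1.00255621]
 [ 0.          0.          0.          1.        ]]
wrist 410.3070669648269 410.3070669648269 319.6974942742319 232.50637150021055 ['img', 'z_map', 'fx', 'fy', 'cx', 'cy', 'mount']
[[-1.14940766e-03  9.56133124e-01  2.92930245e-01  7.94077645e-02]
 [ 9.99998872e-01  8.15687419e-04  1.26139453e-03 -9.28373972e-04]
 [ 9.67121577e-04  2.92931364e-01 -9.56132983e-01 -1.41312529e-01]
 [ 0.00000000e+00  0.00000000e+00  0.00000000e+00  1.00000000e+00]]
```

View pics/scene0.png

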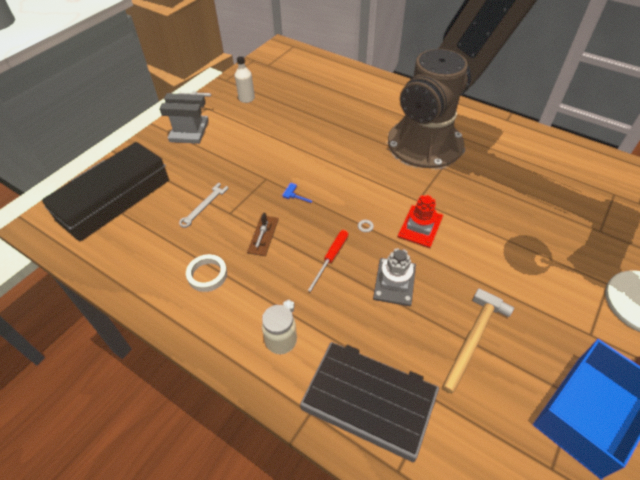

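View pics/top0.png

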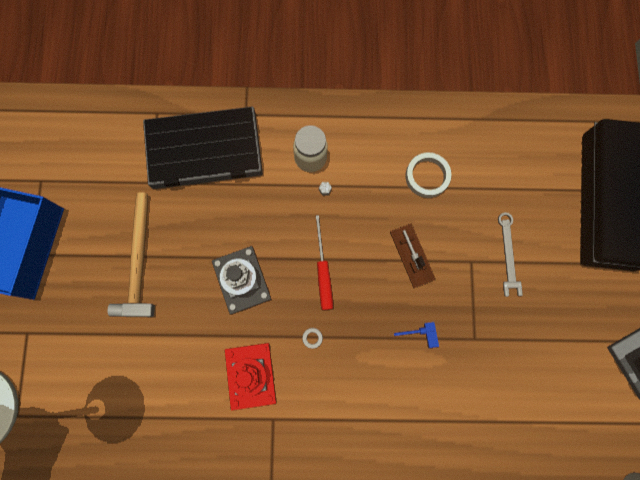

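View pics/wrist0.png

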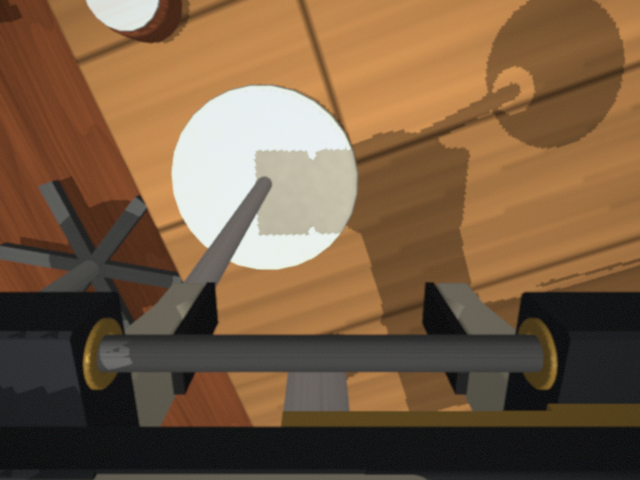

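Candidates: stand – grey (top px 240,280) against the red look-alike (250,377), so I take the grey one. Pin – steel and black in the wooden rack (413,255) against the blue look-alike (420,333), so I take the racked one. Next, close crops of both.

```bash
cat > h.py <<'E'
import numpy as np,cv2,pickle
from scipy.spatial.transform import Rotation as R
def cloud(c,T=None):
    # world points per pixel ; T=world_from_tool for wrist
    z=c["z_map"];v,u=np.mgrid[0:480,0:640]
    P=np.stack([(u-c["cx"])/c["fx"]*z,-(v-c["cy"])/c["fy"]*z,-z],-1)
    M=np.linalg.inv(c["camera_from_world"]) if "camera_from_world" in c else T@c["mount"]
    return P@M[:3,:3].T+M[:3,3]
def Ttool(s):
    T=np.eye(4);T[:3,:3]=R.from_euler("xyz",s["eef_rot"],degrees=True).as_matrix();T[:3,3]=s["tcp_pos"];return T
def crop(img,x0,y0,x1,y1,k,name):
    cv2.imwrite(name,cv2.resize(img[y0:y1,x0:x1],None,fx=k,fy=k,interpolation=cv2.INTER_CUBIC))
E
python3 - <<'E'
from h import *
t=pickle.load(open("top0.pkl","rb"));s=pickle.load(open("scene0.pkl","rb"))
a=cv2.resize(t["img"][235:325,195:285],None,fx=4.4,fy=4.4,interpolation=3)
b=cv2.resize(t["img"][210:300,370:460],None,fx=4.4,fy=4.4,interpolation=3)
cv2.imwrite("pics/c1.png",np.hstack([a,b]))
a=cv2.resize(s["img"][235:310,360:435],None,fx=5.2,fy=5.2,interpolation=3)
b=cv2.resize(s["img"][200:275,225:300],None,fx=5.2,fy=5.2,interpolation=3)
cv2.imwrite("pics/c2.png",np.hstack([a,b]))
P=cloud(t)
for n,(u,v) in dict(stand=(240,280),rack1=(398,232),grip=(419,262),jar=(310,140),tape=(429,157),bench=(360,220),hammer=(140,310),nutspare=(325,188),scrd=(325,290)).items(): print(n,P[v,u].round(4))
# points above stand
m=(P[...,2]>0.09)&(P[...,2]<0.13)
m2=np.zeros_like(m);m2[240:320,205:275]=m[240:320,205:275]
print(P[m2].mean(0),P[m2].max(0),P[m2].min(0))
E
```

```text
stand [0.5026 0.1532 0.1065]
rack1 [ 0.6224 -0.1636  0.0077]
grip [ 0.5517 -0.1981  0.0499]
jar [0.7887 0.0261 0.0986]
tape [ 0.7849 -0.2302  0.0258]
bench [ 0.6493 -0.0837 -0.0012]
hammer [0.4488 0.3625 0.0241]
nutspare [ 0.7136 -0.0072  0.0178]
scrd [ 0.4947 -0.0096  0.0259]
[0.51371492 0.16352435 0.10506944] [0.54096782 0.1896675  0.1179984 ] [0.49022246 0.14048892 0.09065626]
```

View pics/c1.png

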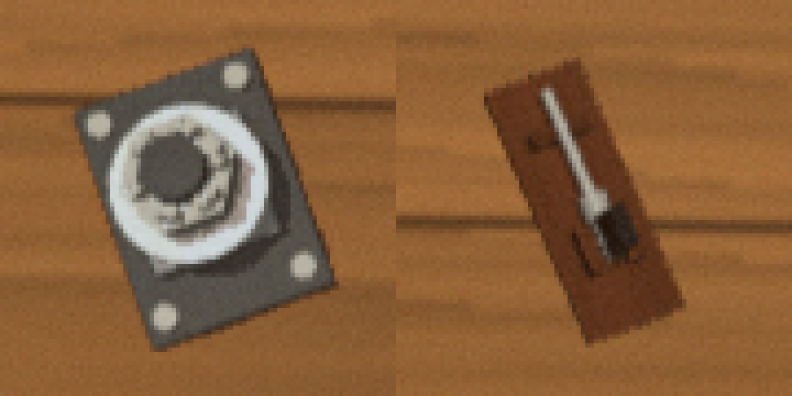

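View pics/c2.png

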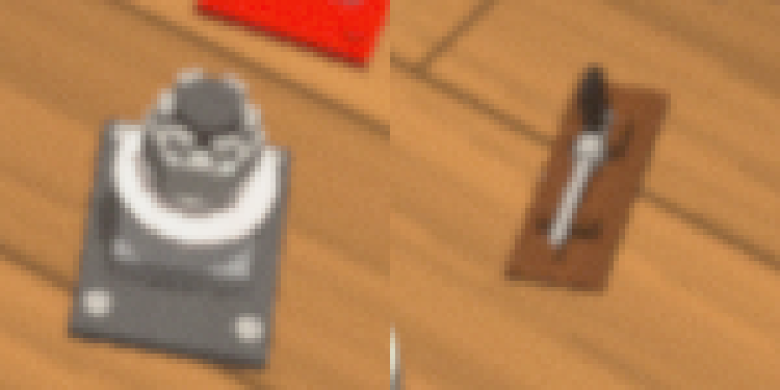

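Call:
{"op": "apply_moves", "data": {
  "targets": [
    [[0.76, 0.63, 0], [0, 0, 0], 87],
    [[0.76, 0.63, 0], [0, 0, 0], 87],
    [[0.76, 0.63, 0], [0, 0, 0], 87],
    [[0.76, 0.63, 0], [0, 0, 0], 87],
    [[0.76, 0.63, 0], [0, 0, 0], 87]
  ]
}}

```text
time_s: 0.65
tcp_pos: [0.3235, 0.466, 0.2395]
eef_rot: [179.7, -0.0, -18.8]
contact_force: [0.9, -0.3, 0.3]
gripper_width: 0.0869
```

Call:
{"op": "apply_moves", "data": {
  "targets": [
    [[0.76, 0.63, 0], [0, 0, 0], 87],
    [[0.76, 0.63, 0], [0, 0, 0], 87],
    [[0.76, 0.63, 0], [0, 0, 0], 87],
    [[0.76, 0.63, 0], [0, 0, 0], 87],
    [[0.76, 0.63, 0], [0, 0, 0], 87]
  ]
}}

```text
time_s: 1.15
tcp_pos: [0.4292, 0.2897, 0.24]
eef_rot: [179.6, -0.0, -18.7]
contact_force: [1.2, -0.7, -0.2]
gripper_width: 0.0873
```

Call:
{"op": "apply_moves", "data": {
  "targets": [
    [[0.85, 0.65, 0], [0, 0, 0], 87],
    [[0.85, 0.65, 0], [0, 0, 0], 87],
    [[0.85, 0.65, 0], [0, 0, 0], 87],
    [[0.3, 0.25, 0], [0, 0, 0], 87],
    [[0, 0, 0], [0, 0, 0], 87]
  ]
}}

```text
time_s: 1.65
tcp_pos: [0.5122, 0.1603, 0.2403]
eef_rot: [179.6, 0.0, -18.9]
contact_force: [-0.1, 0.4, 0.5]
gripper_width: 0.0869
```

```bash
python3 - <<'E'
from plant import r
from h import *
s=r.get_state(); c=r.capture("wrist"); pickle.dump((s,c),open("w1.pkl","wb")); cv2.imwrite("pics/w1.png",c["img"]); print(s["tcp_pos"],s["eef_rot"])
E
```

```text
[0.51215282 0.16025123 0.24029952] [ 1.79613878e+02  1.56984056e-02 -1.89443124e+01]
```

View pics/w1.png

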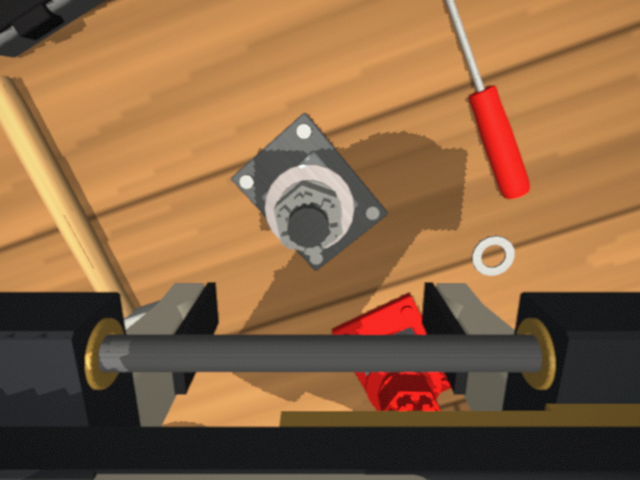

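```bash
python3 - <<'E'
from h import *
s,c=pickle.load(open("w1.pkl","rb")); T=Ttool(s); P=cloud(c,T)
im=c["img"]
crop(im,220,100,400,280,4,"pics/w1c.png")
box=np.zeros((480,640),bool); box[100:285,220:400]=1
z=P[...,2]
print("bench",np.median(P[120:140,420:460].reshape(-1,3),0))
for lo,hi in((0.006,0.018),(0.026,0.038),(0.04,.075),(.09,.099),(.099,.125)):
    m=box&(z>lo)&(z<hi); q=P[m]; print(lo,hi,m.sum(),q.mean(0).round(4),np.median(q[:,2]).round(4),q[:,:2].min(0).round(4),q[:,:2].max(0).round(4))
# grey pixels for base: 
hsv=cv2.cvtColor(im,cv2.COLOR_BGR2HSV)
m=box&(z>0.007)&(z<0.018)
q=(P[m][:,:2]*1e4).astype(np.float32); print(cv2.minAreaRect(q))
E
```

```text
bench [ 5.33265803e-01  3.82253021e-02 -5.63583322e-06]
0.006 0.018 6122 [0.5297 0.1646 0.0124] 0.0122 [0.4453 0.1054] [0.5873 0.2313]
0.026 0.038 303 [0.5405 0.1581 0.0311] 0.0313 [0.4968 0.1294] [0.5549 0.2069]
0.04 0.075 2381 [0.5287 0.1626 0.0615] 0.0604 [0.4807 0.1325] [0.5517 0.2038]
0.09 0.099 1144 [0.523  0.1651 0.0962] 0.0964 [0.4905 0.1436] [0.5421 0.193 ]
0.099 0.125 2397 [0.5171 0.1678 0.1111] 0.1134 [0.4937 0.1467] [0.5398 0.1895]
((5157.634765625, 1684.353271484375), (1201.8311767578125, 901.7691650390625), 21.336933135986328)
```

View pics/w1c.png

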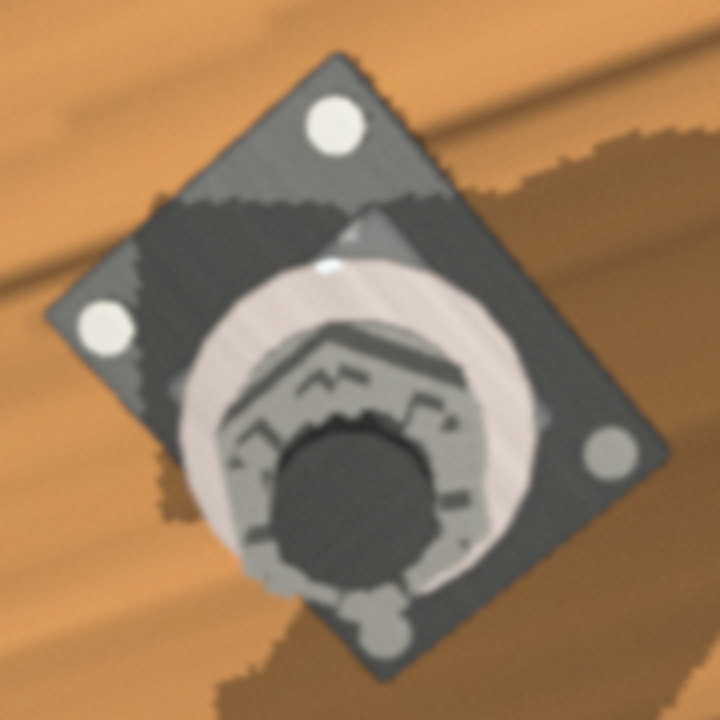

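```bash
python3 - <<'E'
from h import *
s,c=pickle.load(open("w1.pkl","rb")); T=Ttool(s); P=cloud(c,T)
z=P[...,2]; box=np.zeros((480,640),bool); box[190:260,260:350]=1
h,e=np.histogram(z[box],bins=np.arange(.08,.13,.001)); print([(round(a,3),int(b)) for a,b in zip(e,h) if b>20])
t=pickle.load(open("top0.pkl","rb")); Q=cloud(t)
b2=np.zeros((480,640),bool); b2[240:320,205:280]=1
m=b2&(Q[...,2]>.007)&(Q[...,2]<.018); print("top rect",cv2.minAreaRect((Q[m][:,:2]*1e4).astype(np.float32)))
zt=z[box].max(); 
for lo in (0.1115,0.114,.116):
    m=box&(z>lo); q=P[m]; print(lo,m.sum(),q.mean(0)); print(cv2.minEnclosingCircle((q[:,:2]*1e4).astype(np.float32)))
E
```

```text
[(np.float64(0.094), 34), (np.float64(0.095), 254), (np.float64(0.096), 494), (np.float64(0.097), 202), (np.float64(0.098), 47), (np.float64(0.099), 26), (np.float64(0.1), 28), (np.float64(0.101), 25), (np.float64(0.102), 35), (np.float64(0.103), 32), (np.float64(0.105), 34), (np.float64(0.106), 64), (np.float64(0.107), 243), (np.float64(0.108), 408), (np.float64(0.109), 127), (np.float64(0.112), 38), (np.float64(0.113), 383), (np.float64(0.114), 680), (np.float64(0.115), 213)]
top rect ((5151.15576171875, 1649.326904296875), (1202.7406005859375, 900.9183349609375), 21.36570930480957)
0.1115 1352 [0.51751291 0.16752948 0.11884488]
((5451.6259765625, 1547.9482421875), 466.01373291015625)
0.114 922 [0.51804039 0.1672204  0.1213353 ]
((5455.98046875, 1553.548583984375), 464.30023193359375)
0.116 29 [0.57285982 0.14274161 0.32669052]
((5879.0947265625, 1362.370849609375), 9.999999747378752e-05)
```

```bash
python3 - <<'E'
from h import *
s,c=pickle.load(open("w1.pkl","rb")); T=Ttool(s); P=cloud(c,T)
z=P[...,2]; box=np.zeros((480,640),bool); box[190:260,260:350]=1
m=box&(z>.1115)&(z<.118); q=P[m][:,:2]; print("axle",q.mean(0),cv2.minEnclosingCircle((q*1e4).astype(np.float32)), np.median(z[m]))
# crown top
m=box&(z>.106)&(z<.1105); q=P[m]; print("crown",q.mean(0),cv2.minEnclosingCircle((q[:,:2]*1e4).astype(np.float32)))
cx,cy=.5158,.1684
# rectify at plane z=.108 and .096, axes in stand frame centered
M=np.linalg.inv(T@c["mount"])
yaw=np.radians(21.35)
out=[]
for zz in(.108,.096):
    n=400; g=np.linspace(-.034,.034,n)
    X,Y=np.meshgrid(g,-g) # right = stand x, up = stand y
    W=np.stack([cx+X*np.cos(yaw)-Y*np.sin(yaw),cy+X*np.sin(yaw)+Y*np.cos(yaw),0*X+zz],-1)
    p=W@M[:3,:3].T+M[:3,3]
    u=c["fx"]*p[...,0]/-p[...,2]+c["cx"]; v=c["fy"]*-p[...,1]/-p[...,2]+c["cy"]
    o=cv2.remap(c["img"],u.astype(np.float32),v.astype(np.float32),cv2.INTER_CUBIC)
    out.append(o)
cv2.imwrite("pics/rect.png",np.hstack(out))
E
```

```text
axle [0.51629461 0.16807103] ((5158.31689453125, 1681.9864501953125), 143.8820037841797) 0.11434060818650643
crown [0.51706742 0.16778726 0.10821538] ((5160.8603515625, 1685.54638671875), 224.69522094726562)
```

View pics/rect.png

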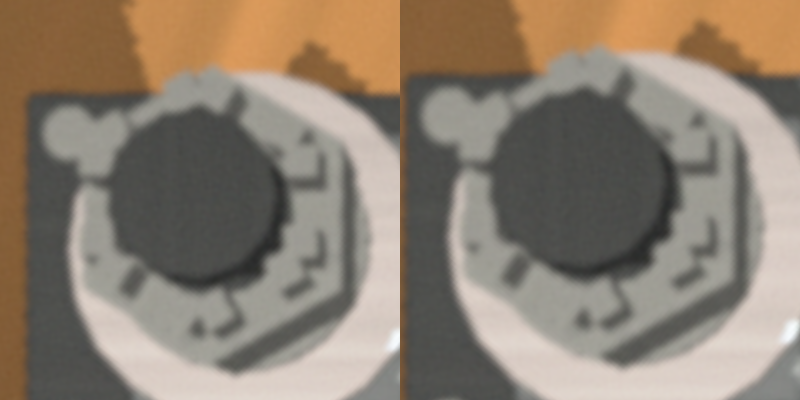

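Call:
{"op": "apply_moves", "data": {
  "targets": [
    [[0.02, -0.2, 0.6], [0.05, 0, -0.64], 0],
    [[0, 0, 0.6], [0, 0, -0.64], 0],
    [[0, 0, 0.5], [0, 0, 0], 0],
    [[0, 0, 0.3], [0, 0, 0], 0],
    [[0, 0, 0], [0, 0, 0], 0]
  ]
}}

```text
time_s: 2.2
tcp_pos: [0.5139, 0.172, 0.1585]
eef_rot: [-179.8, -0.1, -8.1]
contact_force: [-0.2, 0.3, 0.4]
gripper_width: 0.0525
```

Call:
{"op": "apply_moves", "data": {
  "targets": [
    [[0.06, 0.08, 0.25], [-0.03, 0, 0.04], 0],
    [[0, 0, 0.15], [0, 0, 0], 0],
    [[0, 0, 0], [0, 0, 0], 0],
    [[0, 0, 0], [0, 0, 0], 0],
    [[0, 0, 0], [0, 0, 0], 0]
  ]
}}

```text
time_s: 2.7
tcp_pos: [0.517, 0.17, 0.1437]
eef_rot: [-180.0, -0.2, -8.4]
contact_force: [-0.1, 0.8, -0.2]
gripper_width: 0.0127
```

Call:
{"op": "apply_moves", "data": {
  "targets": [
    [[0, 0, 0.03], [0, 0, 0], 0],
    [[0, 0, 0], [0, 0, 0], 0],
    [[0, 0, 0], [0, 0, 0], 0]
  ]
}}

```text
time_s: 3.0
tcp_pos: [0.5175, 0.1701, 0.1435]
eef_rot: [-179.9, -0.3, -8.4]
contact_force: [0.2, -0.5, 0.5]
gripper_width: 0.0004
```

Call:
{"op": "apply_moves", "data": {
  "targets": [
    [[-0.03, 0.04, 0.12], [0, 0.02, 0], 0],
    [[0, 0, 0.05], [0, 0, 0], 0],
    [[0, 0, 0.05], [0, 0, 0], 0]
  ]
}}

```text
time_s: 3.3
tcp_pos: [0.5162, 0.1686, 0.1343]
eef_rot: [-179.9, -0.5, -8.4]
contact_force: [0.1, 0.0, 0.2]
gripper_width: 0.0002
```

Call:
{"op": "apply_moves", "data": {
  "targets": [
    [[0, 0, 0.05], [0, 0, 0], 0]
  ]
}}

```text
time_s: 3.4
tcp_pos: [0.5161, 0.1685, 0.132]
eef_rot: [-179.9, -0.5, -8.4]
contact_force: [-0.1, -0.3, -0.3]
gripper_width: 0.0003
```

Call:
{"op": "apply_moves", "data": {
  "targets": [
    [[0, 0, 0.05], [0, 0, 0], 0]
  ]
}}

```text
time_s: 3.5
tcp_pos: [0.5163, 0.1685, 0.1314]
eef_rot: [-179.9, -0.5, -8.4]
contact_force: [-13.4, -0.5, 32.7]
gripper_width: 0.0002
```

Call:
{"op": "apply_moves", "data": {
  "targets": [
    [[0, 0, -0.01], [0, 0, 0], 0]
  ]
}}

```text
time_s: 3.6
tcp_pos: [0.5163, 0.1687, 0.1323]
eef_rot: [-179.9, -0.5, -8.4]
contact_force: [1.0, -0.5, -0.2]
gripper_width: 0.0007
```

Call:
{"op": "apply_moves", "data": {
  "targets": [
    [[0, 0, 0], [0, 0, 0], 0]
  ]
}}

```text
time_s: 3.7
tcp_pos: [0.5164, 0.1688, 0.1324]
eef_rot: [-179.9, -0.6, -8.4]
contact_force: [0.1, 0.1, 0.1]
gripper_width: 0.0004
```

Call:
{"op": "apply_moves", "data": {
  "targets": [
    [[0, 0, -0.3], [0, -0.07, 0], 75],
    [[0, 0, -0.1], [0, 0, 0], 75],
    [[0, 0, 0], [0, 0, 0], 75],
    [[0, 0, 0], [0, 0, 0], 75],
    [[0, 0, 0], [0, 0, 0], 75]
  ]
}}

```text
time_s: 4.2
tcp_pos: [0.5157, 0.1685, 0.147]
eef_rot: [-179.9, 0.1, -8.4]
contact_force: [-0.0, -0.1, -0.0]
gripper_width: 0.0349
```

Call:
{"op": "apply_moves", "data": {
  "targets": [
    [[0, 0, 0], [0, 0, 0], 75],
    [[0, 0, 0], [0, 0, 0], 75],
    [[0, 0, 0], [0, 0, 0], 75],
    [[0, 0, 0], [0, 0, 0], 75]
  ]
}}

```text
time_s: 4.6
tcp_pos: [0.5152, 0.1682, 0.1459]
eef_rot: [180.0, 0.1, -8.4]
contact_force: [-0.8, -0.5, -0.3]
gripper_width: 0.067
```

Call:
{"op": "apply_moves", "data": {
  "targets": [
    [[0.02, 0, 0.4], [0, 0, 0.03], 70],
    [[0, 0, 0.4], [0, 0, 0], 70],
    [[0, 0, 0.3], [0, 0, 0], 70],
    [[0, 0, 0.1], [0, 0, 0], 70]
  ]
}}

```text
time_s: 5.0
tcp_pos: [0.5168, 0.1687, 0.0975]
eef_rot: [-179.9, 0.0, -8.6]
contact_force: [0.1, -0.5, 0.1]
gripper_width: 0.0702
```

Call:
{"op": "apply_moves", "data": {
  "targets": [
    [[-0.02, 0, 0.1], [0, 0, 0], 60],
    [[0, 0, 0.03], [0, 0, 0], 50],
    [[0, 0, 0], [0, 0, 0], 40]
  ],
  "squeeze": 20
}}

```text
time_s: 5.3
tcp_pos: [0.5161, 0.1688, 0.0919]
eef_rot: [-179.9, 0.0, -8.6]
contact_force: [0.1, -0.0, -0.7]
gripper_width: 0.0516
```

Call:
{"op": "apply_moves", "data": {
  "targets": [
    [[0, 0, 0], [0, 0, 0], 40],
    [[0, 0, 0], [0, 0, 0], 40]
  ]
}}

```text
time_s: 5.5
tcp_pos: [0.5158, 0.1668, 0.092]
eef_rot: [179.9, 0.1, -8.6]
contact_force: [1.0, 4.5, -6.0]
gripper_width: 0.0461
```

Call:
{"op": "apply_moves", "data": {
  "targets": [
    [[0, 0, 0], [0, 0, 0], 40],
    [[0, 0, 0], [0, 0, 0], 40]
  ],
  "squeeze": 60
}}

```text
time_s: 5.7
tcp_pos: [0.5158, 0.1669, 0.092]
eef_rot: [179.9, 0.1, -8.6]
contact_force: [1.1, -1.3, -4.2]
gripper_width: 0.0457
```

```bash
python3 - <<'E'
from plant import r
s=r.get_state()
for k in("tcp_pos","eef_rot","contact_force","moment","gripper_width","joints"): print(k,s[k])
E
```

```text
tcp_pos [0.5157678  0.16689112 0.09200477]
eef_rot [ 1.79933581e+02  5.48118046e-02 -8.62981531e+00]
contact_force [ 1.13362019 -1.32313577 -4.23803739]
moment [-0.1287291  -0.5507232   0.13054963]
gripper_width 0.04565250594762127
joints [ 3.86544547e+01  1.67878753e+01 -2.71584081e+01  6.63567986e-03
 -4.61396992e+01  4.27111603e+01]
```

Call:
{"op": "apply_moves", "data": {
  "targets": [
    [[0, 0, 0], [0, 0, 0.5], 40],
    [[0, 0, 0], [0, 0, 0.5], 40],
    [[0, 0, 0], [0, 0, 0.5], 40],
    [[0, 0, 0], [0, 0, 0.5], 40]
  ]
}}

```text
time_s: 6.1
tcp_pos: [0.5157, 0.1668, 0.092]
eef_rot: [179.9, 0.0, -25.0]
contact_force: [1.1, -1.5, -4.2]
gripper_width: 0.0455
```

Call:
{"op": "apply_moves", "data": {
  "targets": [
    [[0, 0, 0], [0, 0, 0.5], 40],
    [[0, 0, 0], [0, 0, 0.5], 40],
    [[0, 0, 0], [0, 0, 0.3], 40],
    [[0, 0, 0], [0, 0, 0.1], 40]
  ]
}}

```text
time_s: 6.5
tcp_pos: [0.5157, 0.1668, 0.092]
eef_rot: [179.9, -0.0, -36.6]
contact_force: [1.2, -1.7, -3.8]
gripper_width: 0.0456
```

```bash
python3 - <<'E'
from plant import r
s=r.get_state()
for k in("tcp_pos","eef_rot","contact_force","moment","gripper_width"): print(k,s[k])
E
```

```text
tcp_pos [0.51570464 0.16677582 0.09201496]
eef_rot [ 1.79854741e+02 -4.20167334e-02 -3.66029804e+01]
contact_force [ 1.24904439 -1.65611724 -3.76209387]
moment [-0.07410549 -0.58194797  0.41999368]
gripper_width 0.04564362506607588
```

Call:
{"op": "apply_moves", "data": {
  "targets": [
    [[0, 0, 0], [0, 0, 0.2], 40]
  ]
}}

```text
time_s: 6.6
tcp_pos: [0.5157, 0.1667, 0.092]
eef_rot: [179.9, -0.0, -38.2]
contact_force: [1.1, -1.6, -3.8]
gripper_width: 0.0452
```

Call:
{"op": "apply_moves", "data": {
  "targets": [
    [[0, 0, 0], [0, 0, 0], 40]
  ]
}}

```text
time_s: 6.7
tcp_pos: [0.5157, 0.1668, 0.092]
eef_rot: [179.9, -0.0, -38.3]
contact_force: [1.8, -2.2, -5.1]
gripper_width: 0.0454
```

Call:
{"op": "apply_moves", "data": {
  "targets": [
    [[0, 0, 0], [0, 0, 0], 75],
    [[0, 0, 0], [0, 0, 0], 75],
    [[0, 0, 0], [0, 0, 0], 75],
    [[0, 0, 0], [0, 0, 0], 75]
  ]
}}

```text
time_s: 7.1
tcp_pos: [0.5165, 0.1676, 0.0934]
eef_rot: [180.0, -0.1, -38.2]
contact_force: [-1.0, -0.9, 0.6]
gripper_width: 0.0716
```

Call:
{"op": "apply_moves", "data": {
  "targets": [
    [[0, 0, -0.7], [0, 0, 0], 75],
    [[0, 0, -1], [0, 0, 0], 75],
    [[0, 0, -1], [0, 0, 0], 75],
    [[0, 0, -1], [0, 0, 0], 75],
    [[0, 0, 0], [0, 0, 0], 75]
  ]
}}

```text
time_s: 7.6
tcp_pos: [0.5159, 0.1672, 0.2465]
eef_rot: [179.8, -0.1, -38.2]
contact_force: [1.1, -0.3, 0.2]
gripper_width: 0.0752
```

```bash
cat > look.py <<'E'
import sys
from plant import r
from h import *
s=r.get_state(); c=r.capture("wrist"); n=sys.argv[1]; pickle.dump((s,c),open(n+".pkl","wb")); cv2.imwrite(f"pics/{n}.png",c["img"]); print(s["tcp_pos"],s["eef_rot"])
E
python3 look.py w2; python3 - <<'E'
from h import *
s,c=pickle.load(open("w2.pkl","rb")); T=Ttool(s); P=cloud(c,T); z=P[...,2]
box=np.zeros((480,640),bool); box[100:290,200:420]=1
m=box&(z>.007)&(z<.018); print(cv2.minAreaRect((P[m][:,:2]*1e4).astype(np.float32)))
m=box&(z>.1115)&(z<.118); q=P[m]; print("axle",cv2.minEnclosingCircle((q[:,:2]*1e4).astype(np.float32)),np.median(q[:,2]))
cx,cy=(np.array(cv2.minEnclosingCircle((q[:,:2]*1e4).astype(np.float32))[0])/1e4)
M=np.linalg.inv(T@c["mount"]); yaw=np.radians(21.35); out=[]
for zz in(.108,.096):
    g=np.linspace(-.034,.034,400); X,Y=np.meshgrid(g,-g)
    W=np.stack([cx+X*np.cos(yaw)-Y*np.sin(yaw),cy+X*np.sin(yaw)+Y*np.cos(yaw),0*X+zz],-1)
    p=W@M[:3,:3].T+M[:3,3]
    u=c["fx"]*p[...,0]/-p[...,2]+c["cx"]; v=c["fy"]*-p[...,1]/-p[...,2]+c["cy"]
    out.append(cv2.remap(c["img"],u.astype(np.float32),v.astype(np.float32),cv2.INTER_CUBIC))
cv2.imwrite("pics/rect2.png",np.hstack(out))
E
```

```text
[0.51593309 0.16721113 0.24653878] [ 1.79806097e+02 -7.65475211e-02 -3.81554780e+01]
((4822.99609375, 1552.163818359375), (1923.2288818359375, 902.3296508789062), 21.355850219726562)
axle ((5157.970703125, 1682.7379150390625), 144.57235717773438) 0.11433910546975998
```

View pics/rect2.png

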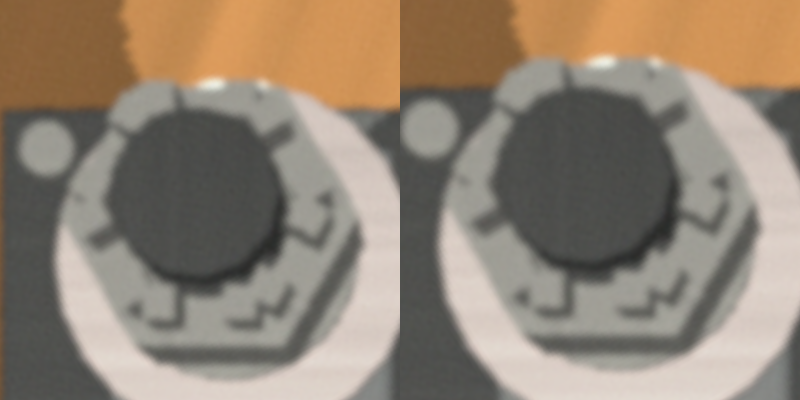

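View pics/w2.png

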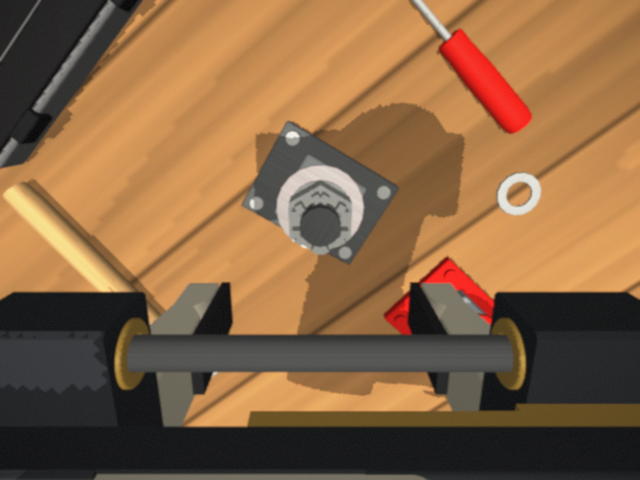

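```bash
python3 - <<'E'
import cv2,numpy as np
a=cv2.cvtColor(cv2.imread("pics/rect2.png"),cv2.COLOR_BGR2GRAY).astype(float)[:,400:]
a=cv2.GaussianBlur(a,(5,5),1.5)
for lo,hi,sg in((320,345,-1),(338,362,1)):
    x=np.arange(140,275);g=sg*np.gradient(a[lo:hi],axis=0)[:,x]; y=lo+np.array([ (np.clip(c,0,None)*np.arange(len(c))).sum()/np.clip(c,0,None).sum() for c in g.T])
    p=np.polyfit(x,y,1); print(np.degrees(np.arctan(p[0])),np.std(y-np.polyval(p,x)),p[1]+p[0]*200)
E
python3 - <<'E'
import cv2
a=cv2.imread("pics/rect2.png"); cv2.imwrite("pics/r2c.png",cv2.resize(a[250:400,500:750],None,fx=3,fy=3))
E
```

```text
0.07547915291810074 0.21204824641749756 335.2038361675318
0.6100766782288481 0.9003056734438919 353.7945925077632
```

View pics/r2c.png

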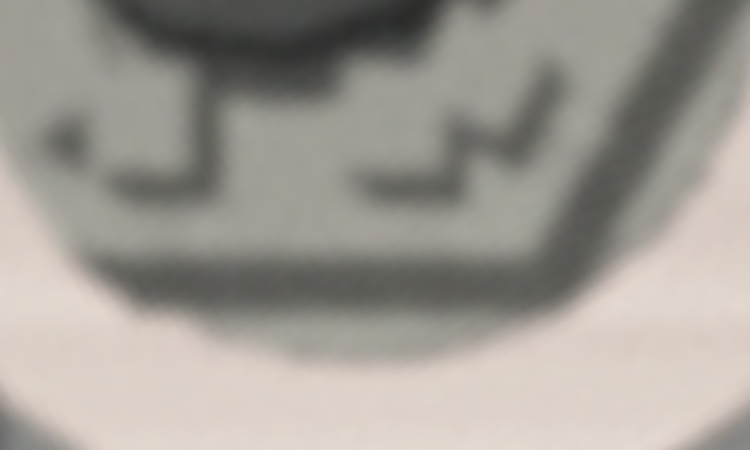

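```bash
cat > plan.py <<'E'
import sys
from plant import r
from h import *
# args: x y z yaw n : prints rows (roll/pitch corrected)
x,y,z,yaw,n=[float(a) for a in sys.argv[1:6]]; n=int(n)
s=r.get_state(); p=s["tcp_pos"]; Ra=R.from_euler("xyz",s["eef_rot"],degrees=True); Rb=R.from_euler("xyz",[180,0,yaw],degrees=True)
rv=(Ra.inv()*Rb).as_rotvec(degrees=True)
for i in range(n):
    Ri=Ra*R.from_rotvec(rv*i/n,degrees=True)
    print(np.round(Ri.inv().apply((np.array([x,y,z])-p)/n)/.04,2).tolist(),np.round(rv/n/8,2).tolist())
E
python3 plan.py .57 -.18 .24 25 10; python3 - <<'E'
from h import *
t=pickle.load(open("top0.pkl","rb"));Q=cloud(t)
b=np.zeros((480,640),bool); b[215:295,380:445]=1
m=b&(Q[...,2]>.003)&(Q[...,2]<.01); print(cv2.minAreaRect((Q[m][:,:2]*1e4).astype(np.float32)))
m=b&(Q[...,2]>.045); print(Q[m].mean(0),m.sum(),Q[m].max(0))
E
```

```text
[0.64, 0.6, 0.01] [0.0, 0.0, -0.79]
[0.58, 0.66, 0.01] [0.0, 0.0, -0.79]
[0.5, 0.72, 0.01] [0.0, 0.0, -0.79]
[0.42, 0.77, 0.01] [0.0, 0.0, -0.79]
[0.33, 0.81, 0.01] [0.0, 0.0, -0.79]
[0.24, 0.85, 0.01] [0.0, 0.0, -0.79]
[0.14, 0.87, 0.01] [0.0, 0.0, -0.79]
[0.05, 0.88, 0.01] [0.0, 0.0, -0.79]
[-0.05, 0.88, 0.01] [0.0, 0.0, -0.79]
[-0.15, 0.87, 0.01] [0.0, 0.0, -0.79]
((5774.42333984375, -1925.99462890625), (1372.0980224609375, 1701.10205078125), 88.12895202636719)
[ 0.51064891 -0.14730886  0.30837829] 74 [0.56305181 0.01848032 1.09991403]
```

Call:
{"op": "apply_moves", "data": {
  "targets": [
    [[0.64, 0.6, 0], [0, 0, -0.79], 75],
    [[0.58, 0.66, 0], [0, 0, -0.79], 75],
    [[0.5, 0.72, 0], [0, 0, -0.79], 75],
    [[0.42, 0.77, 0], [0, 0, -0.79], 60],
    [[0.33, 0.81, 0], [0, 0, -0.79], 50]
  ]
}}

```text
time_s: 8.15
tcp_pos: [0.5428, -0.0078, 0.2414]
eef_rot: [179.8, 0.4, -5.1]
contact_force: [0.6, 0.9, -0.2]
gripper_width: 0.0645
```

Call:
{"op": "apply_moves", "data": {
  "targets": [
    [[0.24, 0.85, 0], [0, 0, -0.79], 45],
    [[0.14, 0.87, 0], [0, 0, -0.79], 40],
    [[0.05, 0.88, 0], [0, 0, -0.79], 40],
    [[-0.05, 0.88, 0], [0, 0, -0.79], 40],
    [[-0.1, 0.5, 0], [0, 0, -0.4], 40]
  ]
}}

```text
time_s: 8.65
tcp_pos: [0.5714, -0.1742, 0.2364]
eef_rot: [-179.8, 0.8, 24.7]
contact_force: [-0.3, 0.6, 0.6]
gripper_width: 0.0402
```

Call:
{"op": "apply_moves", "data": {
  "targets": [
    [[0, 0, 0], [0, 0, 0], 40],
    [[0, 0, 0], [0, 0, 0], 40]
  ]
}}

```text
time_s: 8.85
tcp_pos: [0.5705, -0.1768, 0.2337]
eef_rot: [-179.7, 1.0, 24.5]
contact_force: [1.0, -0.6, 0.6]
gripper_width: 0.0397
```

```bash
python3 look.py w3
```

```text
[ 0.57045384 -0.1767892   0.23366264] [-179.73401434    0.98551829   24.46367195]
```

View pics/w3.png

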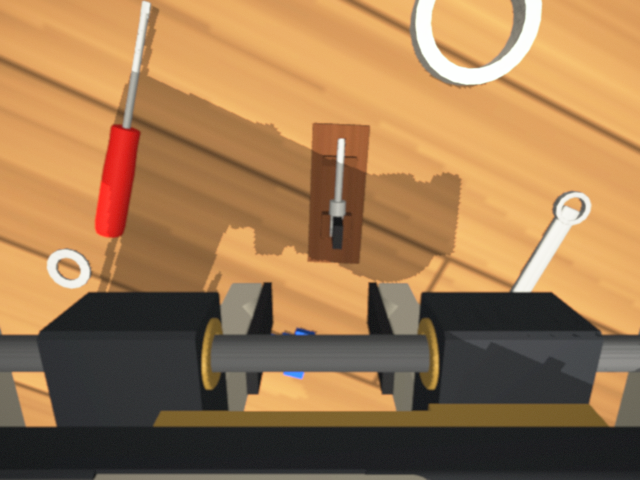

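```bash
python3 - <<'E'
from h import *
s,c=pickle.load(open("w3.pkl","rb")); T=Ttool(s); P=cloud(c,T); z=P[...,2]
crop(c["img"],290,110,390,270,4,"pics/w3c.png")
b=np.zeros((480,640),bool); b[110:275,295:385]=1
bench=np.median(z[60:90,260:330]);print("bench",bench)
z0=0.0
m=b&(z-z0>.003)&(z-z0<.0095); m=cv2.morphologyEx(m.astype(np.uint8),cv2.MORPH_OPEN,np.ones((3,3)))>0
print("rack",cv2.minAreaRect((P[m][:,:2]*1e4).astype(np.float32)),np.median(z[m]))
m=b&(z>.044)&(z<.07); q=P[m]; print("tab",m.sum(),q.mean(0),np.median(q[:,2]),cv2.minAreaRect((q[:,:2]*1e4).astype(np.float32)))
m=b&(z>.0185)&(z<.026); m[212:]=0; q=P[m]; print("shaft",m.sum(),q.mean(0)); d=np.linalg.svd(q[:,:2]-q[:,:2].mean(0))[2][0]; print(np.degrees(np.arctan2(d[1],d[0])))
a=(q[:,:2]-q[:,:2].mean(0))@d; print(a.min(),a.max(), q[:,:2].mean(0)+d*a.min(), q[:,:2].mean(0)+d*a.max())
for (u,v) in [(340,140),(339,205),(338,216),(337,235),(336,245)]: print(u,v,P[v,u].round(4))
E
```

```text
bench 0.0002461943733771399
rack ((5735.89111328125, -1901.53515625), (1300.922607421875, 500.0448303222656), 21.89043426513672) 0.006079920491338653
tab 277 [ 0.55455662 -0.19759464  0.0549397 ] 0.0558730142028262 ((5534.615234375, -1982.3927001953125), (202.35067749023438, 80.25808715820312), 21.658466339111328)
shaft 542 [ 0.59402823 -0.18171914  0.02260633]
-158.53224863423077
-0.031626197134967456 0.031538579070527845 [ 0.62346032 -0.17014466] [ 0.56467768 -0.19326154]
340 140 [ 0.6222 -0.1698  0.0224]
339 205 [ 0.5722 -0.1923  0.0271]
338 216 [ 0.5629 -0.1956  0.0276]
337 235 [ 0.5548 -0.1974  0.0561]
336 245 [ 0.5464 -0.2004  0.0553]
```

View pics/w3c.png

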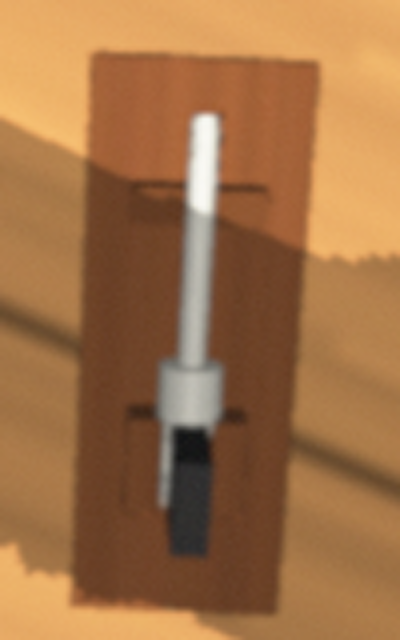

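```bash
python3 plan.py .5535 -.1985 .09 21.7 4
```

```text
[-0.14, 0.09, 0.9] [-0.01, 0.03, 0.09]
[-0.14, 0.09, 0.9] [-0.01, 0.03, 0.09]
[-0.14, 0.09, 0.9] [-0.01, 0.03, 0.09]
[-0.15, 0.09, 0.9] [-0.01, 0.03, 0.09]
```

Call:
{"op": "apply_moves", "data": {
  "targets": [
    [[-0.14, 0.09, 0.9], [-0.01, 0.03, 0.09], 40],
    [[-0.14, 0.09, 0.9], [-0.01, 0.03, 0.09], 40],
    [[-0.14, 0.09, 0.8], [-0.01, 0.03, 0.09], 40],
    [[-0.1, 0.09, 0.6], [-0.01, 0.03, 0.09], 40],
    [[0, 0, 0], [0, 0, 0], 40]
  ]
}}

```text
time_s: 9.4
tcp_pos: [0.556, -0.1935, 0.1031]
eef_rot: [179.9, -0.2, 21.6]
contact_force: [-0.8, 0.4, 0.4]
gripper_width: 0.04
```

```bash
python3 plan.py .5535 -.1985 .06 21.7 1; python3 look.py w4
```

```text
[-0.11, 0.09, 1.08] [0.02, -0.03, -0.01]
[ 0.55597135 -0.19348387  0.10309884] [179.85501073  -0.22011256  21.59705059]
```

View pics/w4.png

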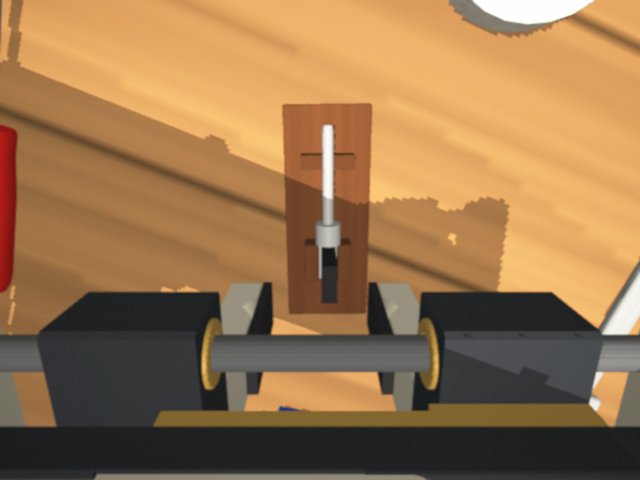

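```bash
python3 - <<'E'
from h import *
s,c=pickle.load(open("w4.pkl","rb")); T=Ttool(s); P=cloud(c,T); z=P[...,2]
b=np.zeros((480,640),bool); b[95:318,277:366]=1
m=b&(z>.003)&(z<.0095); m=cv2.morphologyEx(m.astype(np.uint8),cv2.MORPH_OPEN,np.ones((3,3)))>0
print("rack",cv2.minAreaRect((P[m][:,:2]*1e4).astype(np.float32)),np.median(z[m]))
b[:,:300]=0;b[:240]=0
m=b&(z>.044)&(z<.07); q=P[m]; print("tab",m.sum(),np.median(q[:,2]),cv2.minAreaRect((q[:,:2]*1e4).astype(np.float32)))
E
```

```text
rack ((5729.732421875, -1900.6116943359375), (1305.162841796875, 496.61138916015625), 22.182220458984375) 0.006076623836046999
tab 716 0.05586244981653142 ((5532.14013671875, -1985.022705078125), (209.63003540039062, 78.54181671142578), 21.560033798217773)
```

Call:
{"op": "apply_moves", "data": {
  "targets": [
    [[-0.11, 0.1, 0.4], [0.01, -0.02, 0], 40],
    [[0, 0, 0.4], [0, 0, 0], 40],
    [[0, 0, 0.2], [0, 0, 0], 40],
    [[0, 0, 0.1], [0, 0, 0], 40]
  ]
}}

```text
time_s: 9.85
tcp_pos: [0.5608, -0.1965, 0.0673]
eef_rot: [179.5, -0.7, 22.0]
contact_force: [-0.2, 0.2, -0.1]
gripper_width: 0.0403
```

```bash
python3 plan.py .5532 -.1985 .047 21.6 1
```

```text
[-0.2, -0.03, 0.5] [0.06, -0.09, 0.05]
```

Call:
{"op": "apply_moves", "data": {
  "targets": [
    [[-0.2, -0.02, 0.05], [0.05, -0.09, 0], 40],
    [[0, 0, 0], [0, 0, 0], 40]
  ]
}}

```text
time_s: 10.05
tcp_pos: [0.5536, -0.1982, 0.0665]
eef_rot: [179.9, 0.0, 22.0]
contact_force: [-0.1, 0.5, 0.7]
gripper_width: 0.0401
```

```bash
python3 plan.py .5532 -.1985 .047 21.6 1
```

```text
[-0.01, 0.0, 0.49] [0.01, 0.0, 0.06]
```

Call:
{"op": "apply_moves", "data": {
  "targets": [
    [[0, 0, 0.2], [0, 0, 0.05], 40],
    [[0, 0, 0.15], [0, 0, 0], 35],
    [[0, 0, 0.1], [0, 0, 0], 30],
    [[0, 0, 0.03], [0, 0, 0], 25],
    [[0, 0, 0], [0, 0, 0], 20]
  ]
}}

```text
time_s: 10.55
tcp_pos: [0.5544, -0.1985, 0.0471]
eef_rot: [179.9, -0.1, 21.6]
contact_force: [1.0, 0.7, -0.8]
gripper_width: 0.0226
```

```bash
python3 plan.py .5532 -.1985 .047 21.6 1
```

```text
[-0.03, -0.01, 0.0] [0.02, -0.01, -0.0]
```

Call:
{"op": "apply_moves", "data": {
  "targets": [
    [[-0.03, 0, 0], [0.02, 0, 0], 14],
    [[0, 0, 0], [0, 0, 0], 4],
    [[0, 0, 0], [0, 0, 0], 4],
    [[0, 0, 0], [0, 0, 0], 4]
  ],
  "squeeze": 8
}}

```text
time_s: 10.95
tcp_pos: [0.5533, -0.1991, 0.0471]
eef_rot: [-180.0, -0.1, 21.6]
contact_force: [0.3, -0.4, -1.6]
gripper_width: 0.0077
```

Call:
{"op": "apply_moves", "data": {
  "targets": [
    [[0, 0, 0], [0, 0, 0], 4],
    [[0, 0, 0], [0, 0, 0], 4]
  ],
  "squeeze": 25
}}

```text
time_s: 11.15
tcp_pos: [0.5533, -0.1991, 0.0472]
eef_rot: [-180.0, -0.1, 21.6]
contact_force: [0.9, 0.4, -0.8]
gripper_width: 0.0081
```

Call:
{"op": "apply_moves", "data": {
  "targets": [
    [[0, 0, -0.2], [0, 0, 0], 4],
    [[0, 0, -0.3], [0, 0, 0], 4],
    [[0, 0, -0.5], [0, 0, 0], 4],
    [[0, 0, -0.7], [0, 0, 0], 4],
    [[0, 0, -0.8], [0, 0, 0], 4]
  ]
}}

```text
time_s: 11.65
tcp_pos: [0.5502, -0.1989, 0.149]
eef_rot: [-179.7, 0.3, 21.6]
contact_force: [0.9, -0.6, -0.0]
gripper_width: 0.0079
```

Call:
{"op": "apply_moves", "data": {
  "targets": [
    [[0, 0, -0.8], [0, 0, 0], 4],
    [[0, 0, -0.6], [0, 0, 0], 4],
    [[0, 0, 0], [0, 0, 0], 4]
  ]
}}

```text
time_s: 11.95
tcp_pos: [0.5521, -0.1991, 0.216]
eef_rot: [-180.0, -0.2, 21.6]
contact_force: [0.3, 0.5, -1.2]
gripper_width: 0.008
```

```bash
python3 look.py w5
```

```text
[ 0.552139   -0.19912445  0.21603615] [-1.79996334e+02 -1.63714144e-01  2.16012533e+01]
```

View pics/w5.png

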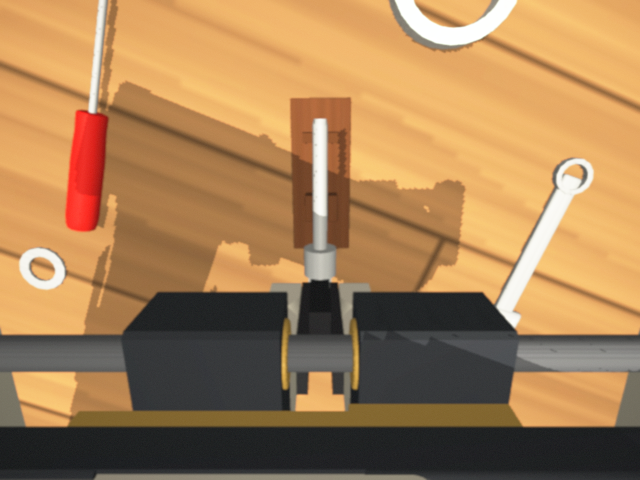

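```bash
cat > pin.py <<'E'
import sys
from h import *
s,c=pickle.load(open(sys.argv[1]+".pkl","rb")); P=cloud(c,np.eye(4))  # tool frame
b=np.zeros((480,640),bool); b[105:243,305:335]=1
m=b&(P[...,2]<.05)&(P[...,2]>0); q=P[m]; print(m.sum(),q.mean(0).round(4),q.min(0).round(4),q.max(0).round(4))
A=np.c_[q[:,0],np.ones(len(q))]
py=np.linalg.lstsq(A,q[:,1],rcond=None)[0]; print("y slope deg",np.degrees(py[0]),"y at x=0.05",py[0]*.05+py[1])
xb=np.arange(.025,.08,.005); 
zz=[np.percentile(q[(q[:,0]>=x)&(q[:,0]<x+.005),2],10) for x in xb]; print(np.round(zz,4)); pz=np.polyfit(xb,zz,1); print("z slope deg",np.degrees(pz[0]))
b[:]=0;b[243:290,300:342]=1; m=b&(P[...,2]<.05)&(P[...,2]>.01); q=P[m]; print("collar etc x",np.percentile(q[:,0],[1,50,99]), np.median(q[:,1]))
E
python3 pin.py w5
```

```text
1756 [ 0.0514 -0.0011  0.0246] [ 0.0245 -0.0041  0.0224] [0.0757 0.0017 0.028 ]
y slope deg -0.16111496573517092 y at x=0.05 -0.0011027008950245875
[0.0238 0.0235 0.0235 0.0237 0.0235 0.0236 0.0235 0.0236 0.0235 0.0235
 0.0241]
z slope deg 0.1539017616678773
collar etc x [0.00890758 0.01533251 0.0244039 ] -0.0012961430583584362
```

```bash
python3 plan.py .5577 .059 .19 111.35 14
```

```text
[0.18, -0.42, 0.04] [0.0, -0.0, -0.8]
[0.23, -0.4, 0.04] [0.0, -0.0, -0.8]
[0.27, -0.37, 0.04] [0.0, -0.0, -0.8]
[0.31, -0.34, 0.04] [0.0, -0.0, -0.8]
[0.35, -0.3, 0.04] [0.0, -0.0, -0.8]
[0.38, -0.26, 0.04] [0.0, -0.0, -0.8]
[0.4, -0.22, 0.04] [0.0, -0.0, -0.8]
[0.43, -0.17, 0.04] [0.0, -0.0, -0.8]
[0.44, -0.12, 0.04] [0.0, -0.0, -0.8]
[0.45, -0.07, 0.04] [0.0, -0.0, -0.8]
[0.46, -0.02, 0.04] [0.0, -0.0, -0.8]
[0.46, 0.03, 0.04] [0.0, -0.0, -0.8]
[0.45, 0.08, 0.04] [0.0, -0.0, -0.8]
[0.44, 0.13, 0.04] [0.0, -0.0, -0.8]
```

Call:
{"op": "apply_moves", "data": {
  "targets": [
    [[0.18, -0.42, 0], [0, 0, -0.8], 4],
    [[0.23, -0.4, 0], [0, 0, -0.8], 4],
    [[0.27, -0.37, 0], [0, 0, -0.8], 4],
    [[0.31, -0.34, 0], [0, 0, -0.8], 4],
    [[0.35, -0.3, 0], [0, 0, -0.8], 4]
  ]
}}

```text
time_s: 12.5
tcp_pos: [0.5502, -0.1053, 0.2128]
eef_rot: [-179.7, -0.0, 54.4]
contact_force: [0.3, 0.7, -0.6]
gripper_width: 0.0077
```

Call:
{"op": "apply_moves", "data": {
  "targets": [
    [[0.38, -0.26, 0], [0, 0, -0.8], 4],
    [[0.4, -0.22, 0], [0, 0, -0.8], 4],
    [[0.43, -0.17, 0], [0, 0, -0.8], 4],
    [[0.44, -0.12, 0], [0, 0, -0.8], 4],
    [[0.45, -0.07, 0], [0, 0, -0.8], 4]
  ]
}}

```text
time_s: 13.0
tcp_pos: [0.5466, -0.0098, 0.2096]
eef_rot: [-179.3, -0.2, 87.7]
contact_force: [0.4, 0.4, -1.2]
gripper_width: 0.0078
```

```bash
python3 plan.py .5577 .059 .19 111.35 4
```

```text
[0.43, 0.05, 0.12] [-0.02, -0.01, -0.74]
[0.42, 0.1, 0.12] [-0.02, -0.01, -0.74]
[0.41, 0.14, 0.12] [-0.02, -0.01, -0.74]
[0.4, 0.18, 0.12] [-0.02, -0.01, -0.74]
```

Call:
{"op": "apply_moves", "data": {
  "targets": [
    [[0.43, 0.1, 0], [-0.02, -0.01, -0.74], 4],
    [[0.42, 0.14, 0], [-0.02, -0.01, -0.74], 4],
    [[0.3, 0.14, 0], [-0.02, -0.01, -0.74], 4],
    [[0.2, 0.15, 0], [-0.02, 0, -0.5], 4],
    [[0, 0, 0], [0, 0, 0], 4]
  ]
}}

```text
time_s: 13.5
tcp_pos: [0.5562, 0.0563, 0.206]
eef_rot: [-179.6, 0.5, 110.0]
contact_force: [-0.1, -0.1, -0.5]
gripper_width: 0.0076
```

```bash
python3 plan.py .5577 .059 .1288 111.35 1; python3 look.py w6
```

```text
[0.07, 0.07, 1.93] [-0.05, 0.06, -0.17]
[0.55623621 0.05627833 0.20604678] [-179.62559233    0.49519892  109.97796103]
```

View pics/w6.png

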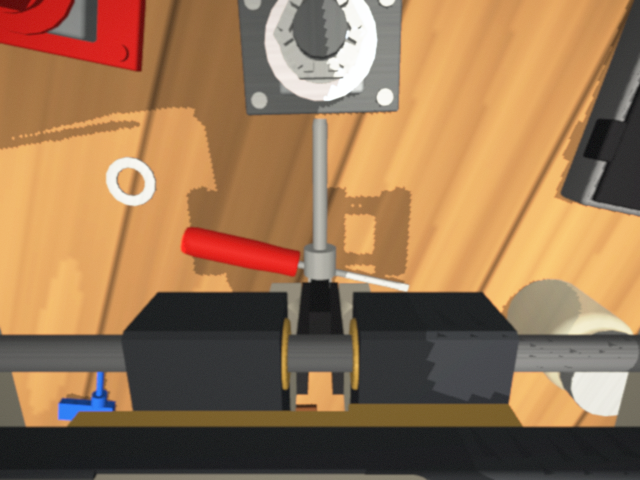

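Call:
{"op": "apply_moves", "data": {
  "targets": [
    [[0.07, 0.07, 0.3], [-0.05, 0.06, -0.15], 4],
    [[0, 0, 0.6], [0, 0, 0], 4],
    [[0, 0, 0.5], [0, 0, 0], 4],
    [[0, 0, 0.2], [0, 0, 0], 4],
    [[0, 0, 0], [0, 0, 0], 4]
  ]
}}

```text
time_s: 14.05
tcp_pos: [0.5542, 0.0605, 0.1395]
eef_rot: [-179.9, 0.4, 110.5]
contact_force: [-0.7, -0.8, 0.2]
gripper_width: 0.0079
```

```bash
python3 plan.py .5577 .059 .1288 111.35 1; python3 look.py w7
```

```text
[-0.06, 0.07, 0.27] [-0.01, 0.05, -0.1]
[0.55417149 0.06047762 0.13954382] [-179.92881939    0.41759481  110.53444541]
```

View pics/w7.png

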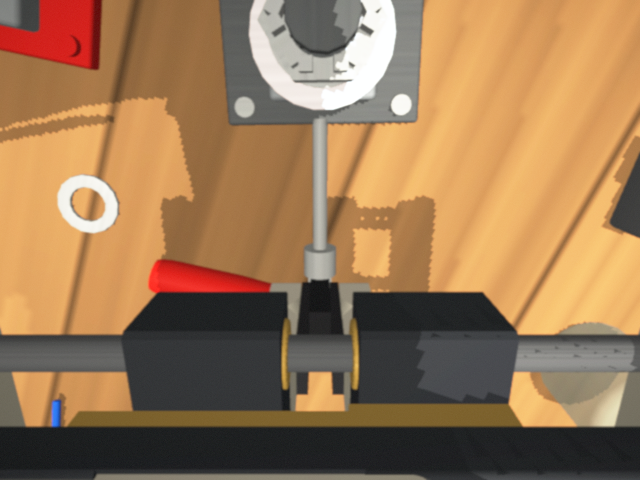

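Call:
{"op": "apply_moves", "data": {
  "targets": [
    [[-0.06, 0.07, 0.15], [0, 0.05, -0.1], 4],
    [[0, 0, 0.08], [0, 0, 0], 4],
    [[0, 0, 0], [0, 0, 0], 4]
  ]
}}

```text
time_s: 14.4
tcp_pos: [0.5574, 0.0634, 0.1324]
eef_rot: [179.8, 0.6, 111.0]
contact_force: [-0.0, 0.6, -0.6]
gripper_width: 0.0079
```

```bash
python3 plan.py .5577 .059 .1288 111.35 1
```

```text
[-0.11, -0.03, 0.09] [0.03, 0.07, -0.05]
```

```bash
cat > ins.py <<'E'
from plant import r
from h import *
ax=np.array([.5155,.1670]); th=np.radians(111.35); u=np.array([np.cos(th),np.sin(th)]); zt=.1288
s=r.get_state(); p=s["tcp_pos"]; along=(p[:2]-ax)@u
tgt=np.array([*(ax+u*along),zt]); Ra=R.from_euler("xyz",s["eef_rot"],degrees=True); Rb=R.from_euler("xyz",[180,0,111.35],degrees=True)
print("to seat mm",round((-.045-along)*1000,2),"shift mm",((Ra.inv().apply(tgt-p))*1000).round(2),"units",(Ra.inv().apply(tgt-p)/.04).round(3),"turn",((Ra.inv()*Rb).as_rotvec(degrees=True)/8).round(3),"F",Ra.inv().apply(s["contact_force"]).round(1),"t",s["time_s"], "M",s["moment"].round(2))
E
python3 ins.py
```

```text
to seat mm 66.72 shift mm [ 0.03 -1.28  3.57] units [ 0.001 -0.032  0.089] turn [ 0.028  0.073 -0.047] F [0.6 0.2 0.6] t 14.4 M [-0.07 -0.11  0.04]
```

Call:
{"op": "apply_moves", "data": {
  "targets": [
    [[0, -0.03, 0.08], [0.03, 0.07, -0.05], 4],
    [[0, 0, 0], [0, 0, 0], 4]
  ]
}}

```text
time_s: 14.6
tcp_pos: [0.5548, 0.0662, 0.1295]
eef_rot: [179.9, 0.4, 111.1]
contact_force: [0.1, 0.3, -0.7]
gripper_width: 0.0078
```

```bash
python3 ins.py
```

```text
to seat mm 63.18 shift mm [0.01 0.09 0.71] units [0.    0.002 0.018] turn [ 0.008  0.052 -0.031] F [0.3 0.2 0.7] t 14.6 M [-0.07 -0.12  0.  ]
```

Call:
{"op": "apply_moves", "data": {
  "targets": [
    [[0, 0, 0.02], [0, 0.05, -0.03], 4],
    [[0, 0, 0], [0, 0, 0], 4]
  ]
}}

```text
time_s: 14.8
tcp_pos: [0.5538, 0.0686, 0.1289]
eef_rot: [179.9, 0.3, 111.2]
contact_force: [-0.9, 0.8, -0.9]
gripper_width: 0.0076
```

```bash
python3 ins.py
```

```text
to seat mm 60.63 shift mm [0.   0.14 0.11] units [0.    0.004 0.003] turn [ 0.016  0.034 -0.021] F [ 1.1 -0.6  0.9] t 14.8 M [-0.03 -0.13 -0.  ]
```

Call:
{"op": "apply_moves", "data": {
  "targets": [
    [[0.08, 0, 0], [0.01, 0.05, -0.02], 4],
    [[0.08, 0, 0], [0, 0, 0], 4]
  ]
}}

```text
time_s: 15.0
tcp_pos: [0.5509, 0.0758, 0.129]
eef_rot: [179.9, -0.0, 111.2]
contact_force: [-0.2, -0.4, -0.4]
gripper_width: 0.0079
```

```bash
python3 ins.py; python3 look.py w8; python3 - <<'E'
from h import *
s,c=pickle.load(open("w8.pkl","rb")); crop(c["img"],240,0,400,160,4,"pics/w8c.png")
E
```

```text
to seat mm 52.85 shift mm [0.   0.24 0.25] units [0.    0.006 0.006] turn [ 0.009 -0.002 -0.014] F [-0.3 -0.4  0.4] t 15.0 M [-0.06 -0.21  0.02]
[0.55090227 0.07577889 0.12904955] [ 1.79926343e+02 -1.54732759e-02  1.11237895e+02]
```

View pics/w8c.png

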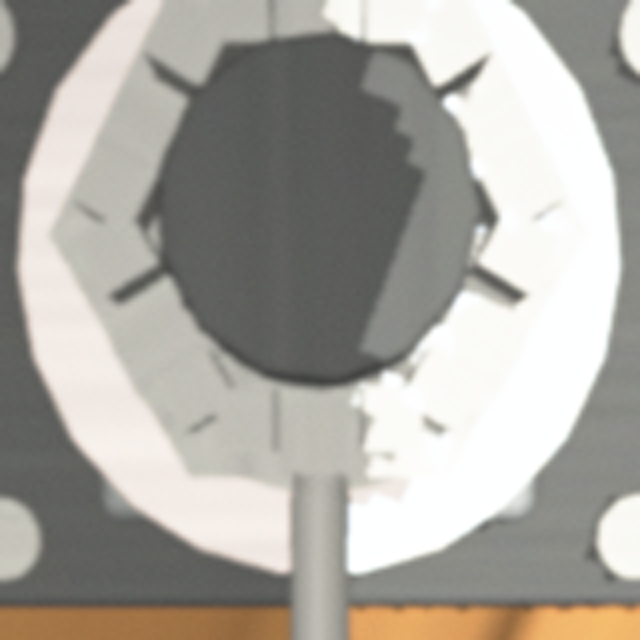

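Call:
{"op": "apply_moves", "data": {
  "targets": [
    [[0.08, 0.005, 0.005], [0.01, 0, -0.01], 4],
    [[0.08, 0, 0], [0, 0, 0], 4]
  ]
}}

```text
time_s: 15.25
tcp_pos: [0.5486, 0.0825, 0.1289]
eef_rot: [180.0, -0.0, 111.3]
contact_force: [-0.4, 0.1, -1.2]
gripper_width: 0.0077
```

```bash
python3 ins.py
```

```text
to seat mm 45.74 shift mm [-0.   -0.09  0.15] units [-0.    -0.002  0.004] turn [ 0.    -0.001 -0.003] F [ 0.2 -0.3  1.2] t 15.25 M [-0.05 -0.15 -0.03]
```

Call:
{"op": "apply_moves", "data": {
  "targets": [
    [[0.06, 0, 0], [0, 0, 0], 4]
  ]
}}

```text
time_s: 15.35
tcp_pos: [0.5476, 0.0851, 0.1289]
eef_rot: [180.0, -0.0, 111.3]
contact_force: [0.6, -0.6, -0.3]
gripper_width: 0.0078
```

```bash
python3 ins.py
```

```text
to seat mm 42.98 shift mm [-0.   -0.12  0.15] units [-0.    -0.003  0.004] turn [ 0.    -0.001 -0.002] F [-0.8  0.3  0.3] t 15.35 M [-0.1  -0.2  -0.02]
```

Call:
{"op": "apply_moves", "data": {
  "targets": [
    [[0.1, 0, 0.004], [0, 0, 0], 4],
    [[0.1, 0, 0], [0, 0, 0], 4]
  ]
}}

```text
time_s: 15.55
tcp_pos: [0.5445, 0.0931, 0.1288]
eef_rot: [180.0, -0.0, 111.3]
contact_force: [-0.0, 0.3, -0.3]
gripper_width: 0.0078
```

Call:
{"op": "apply_moves", "data": {
  "targets": [
    [[0.1, 0, 0], [0, 0, 0], 4],
    [[0.1, 0, 0], [0, 0, 0], 4],
    [[0.1, 0, 0], [0, 0, 0], 4]
  ]
}}

```text
time_s: 15.85
tcp_pos: [0.5397, 0.1054, 0.1288]
eef_rot: [180.0, -0.0, 111.3]
contact_force: [-0.4, -0.1, -0.6]
gripper_width: 0.0079
```

```bash
python3 ins.py
```

```text
to seat mm 21.17 shift mm [-0.   -0.08 -0.03] units [-0.    -0.002 -0.001] turn [ 0.    -0.001 -0.001] F [ 0.  -0.4  0.6] t 15.85 M [-0.05 -0.11  0.03]
```

Call:
{"op": "apply_moves", "data": {
  "targets": [
    [[0.1, 0, 0], [0, 0, 0], 4],
    [[0.1, 0, 0], [0, 0, 0], 4],
    [[0.1, 0, 0], [0, 0, 0], 4]
  ]
}}

```text
time_s: 16.15
tcp_pos: [0.5349, 0.1177, 0.1288]
eef_rot: [180.0, -0.0, 111.3]
contact_force: [0.0, -0.1, -0.5]
gripper_width: 0.0076
```

Call:
{"op": "apply_moves", "data": {
  "targets": [
    [[0.06, 0, 0], [0, 0, 0], 4],
    [[0.04, 0, 0], [0, 0, 0], 4]
  ]
}}

```text
time_s: 16.35
tcp_pos: [0.5332, 0.1221, 0.1288]
eef_rot: [180.0, -0.0, 111.4]
contact_force: [0.3, -0.1, -0.3]
gripper_width: 0.0079
```

```bash
python3 ins.py
```

```text
to seat mm 3.28 shift mm [ 0.   -0.14  0.04] units [ 0.    -0.004  0.001] turn [ 0.001 -0.001  0.003] F [-0.2  0.3  0.3] t 16.35 M [-0.08 -0.18  0.01]
```

Now in small steps until the collar touches.

Call:
{"op": "apply_moves", "data": {
  "targets": [
    [[0.04, 0, 0], [0, 0, 0], 4]
  ]
}}

```text
time_s: 16.45
tcp_pos: [0.5326, 0.1237, 0.1288]
eef_rot: [180.0, -0.0, 111.4]
contact_force: [0.3, -0.0, -0.2]
gripper_width: 0.0081
```

Call:
{"op": "apply_moves", "data": {
  "targets": [
    [[0.03, 0, 0], [0, 0, 0], 4]
  ]
}}

```text
time_s: 16.55
tcp_pos: [0.5321, 0.1249, 0.1289]
eef_rot: [180.0, -0.0, 111.4]
contact_force: [-0.3, 0.3, 0.2]
gripper_width: 0.0079
```

```bash
python3 ins.py; python3 look.py w9;  python3 - <<'E'
from h import *
s,c=pickle.load(open("w9.pkl","rb")); crop(c["img"],220,120,420,320,3,"pics/w9c.png")
E
```

```text
to seat mm 0.21 shift mm [ 0.   -0.14  0.05] units [ 0.    -0.004  0.001] turn [ 0.001 -0.001  0.003] F [ 0.4 -0.2 -0.2] t 16.55 M [-0.05 -0.13  0.03]
[0.53209238 0.12494393 0.12885309] [ 1.79989436e+02 -6.54133981e-03  1.11375130e+02]
```

View pics/w9c.png

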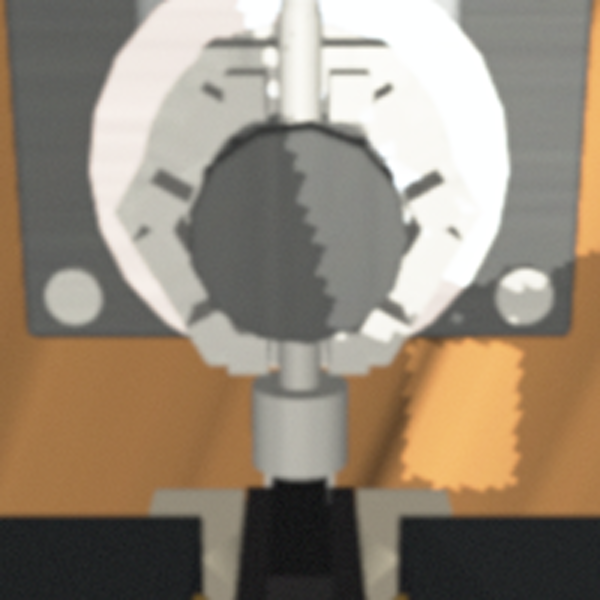

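Call:
{"op": "apply_moves", "data": {
  "targets": [
    [[0.02, 0, 0], [0, 0, 0], 4]
  ]
}}

```text
time_s: 16.7
tcp_pos: [0.5318, 0.1258, 0.1288]
eef_rot: [180.0, -0.0, 111.4]
contact_force: [0.8, -0.0, -1.1]
gripper_width: 0.0075
```

Call:
{"op": "apply_moves", "data": {
  "targets": [
    [[0.02, 0, 0], [0, 0, 0], 4]
  ]
}}

```text
time_s: 16.8
tcp_pos: [0.5315, 0.1262, 0.1289]
eef_rot: [-180.0, 0.0, 111.4]
contact_force: [2.5, -4.4, -0.2]
gripper_width: 0.0082
```

```bash
python3 ins.py
```

```text
to seat mm -1.14 shift mm [ 0.   -0.07  0.07] units [ 0.    -0.002  0.002] turn [-0.     0.003  0.003] F [-5.   0.7  0.2] t 16.8 M [-1.52 -0.86 -0.01]
```

Call:
{"op": "apply_moves", "data": {
  "targets": [
    [[0, 0, 0], [0, 0, 0], 4]
  ]
}}

```text
time_s: 16.9
tcp_pos: [0.5316, 0.1259, 0.1289]
eef_rot: [-180.0, 0.0, 111.4]
contact_force: [1.0, -0.9, -1.6]
gripper_width: 0.0083
```

```bash
python3 ins.py; python3 look.py w10;  python3 - <<'E'
from h import *
from plant import r
s,c=pickle.load(open("w10.pkl","rb")); a=cv2.resize(c["img"][120:320,220:420],None,fx=2.4,fy=2.4)
cv2.imwrite("pics/w10c.png",a)
E
```

```text
to seat mm -0.87 shift mm [ 0.   -0.07  0.07] units [ 0.    -0.002  0.002] turn [-0.001  0.006  0.002] F [-1.2  0.6  1.6] t 16.9 M [-0.48 -0.45 -0.01]
[0.53163342 0.12592221 0.12886938] [-1.79991376e+02  4.48633514e-02  1.11369350e+02]
```

View pics/w10c.png

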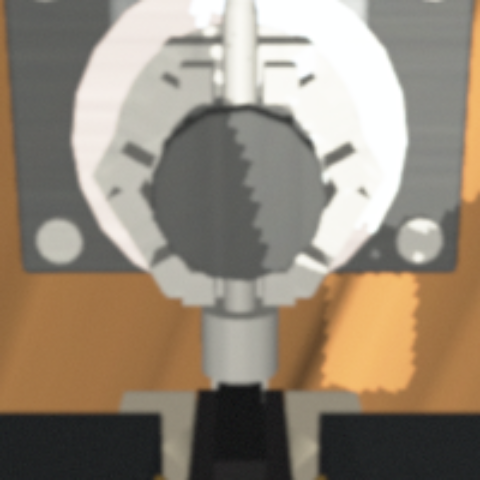

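Call:
{"op": "apply_moves", "data": {
  "targets": [
    [[0, 0, 0], [0, 0, 0], 10],
    [[0, 0, 0], [0, 0, 0], 14],
    [[0, 0, 0], [0, 0, 0], 22],
    [[0, 0, 0], [0, 0, 0], 32],
    [[0, 0, 0], [0, 0, 0], 40]
  ]
}}

```text
time_s: 17.45
tcp_pos: [0.5318, 0.1265, 0.1292]
eef_rot: [179.9, -0.0, 111.4]
contact_force: [0.2, 1.3, -0.4]
gripper_width: 0.0328
```

```bash
python3 look.py w11;  python3 - <<'E'
from h import *
from plant import r
s,c=pickle.load(open("w11.pkl","rb")); a=cv2.resize(c["img"][120:320,220:420],None,fx=2.4,fy=2.4)
t=r.capture("scene"); b=cv2.resize(t["img"][235:310,355:430],(480,480),interpolation=3)
cv2.imwrite("pics/w11c.png",np.hstack([a,b])[:, :800])
E
```

```text
[0.53182976 0.12647349 0.12915493] [ 1.79948120e+02 -9.23055157e-03  1.11356852e+02]
```

View pics/w11c.png

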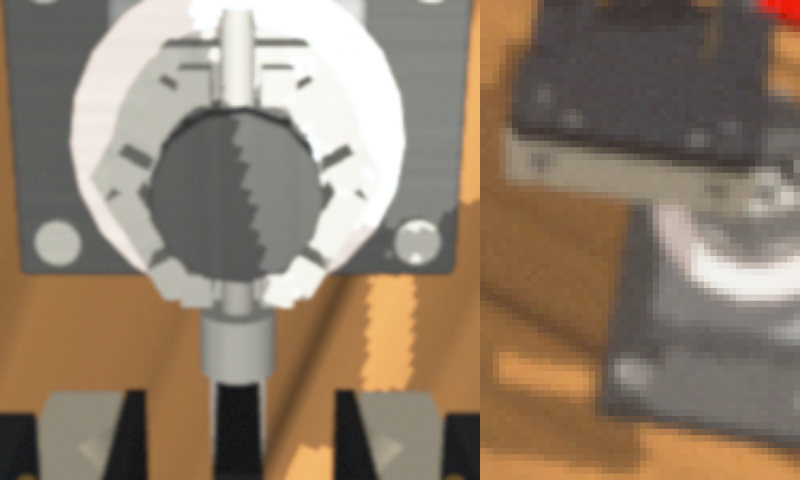

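Call:
{"op": "apply_moves", "data": {
  "targets": [
    [[0, 0, -0.3], [0, 0, 0], 40],
    [[0, 0, -0.5], [0, 0, 0], 40],
    [[0, 0, -0.7], [0, 0, 0], 40],
    [[-0.3, 0, -0.8], [0, 0, 0], 40],
    [[-0.6, 0, -0.6], [0, 0, 0], 40]
  ]
}}

```text
time_s: 18.05
tcp_pos: [0.5429, 0.0928, 0.2489]
eef_rot: [-179.7, 0.1, 111.5]
contact_force: [1.1, 0.3, 0.2]
gripper_width: 0.0399
```

Call:
{"op": "apply_moves", "data": {
  "targets": [
    [[-1, 0, 0], [0, 0, 0], 40],
    [[-1, 0, 0], [0, 0, 0], 40],
    [[0, 0, 0], [0, 0, 0], 40]
  ]
}}

```text
time_s: 18.35
tcp_pos: [0.5656, 0.0354, 0.2573]
eef_rot: [179.4, 2.2, 109.4]
contact_force: [0.0, 1.3, -0.2]
gripper_width: 0.0403
```

```bash
python3 look.py w12;  python3 - <<'E'
from h import *
from plant import r
s,c=pickle.load(open("w12.pkl","rb")); 
t=r.capture("top");u=r.capture("scene"); pickle.dump((t,u),open("end.pkl","wb"))
a=cv2.resize(t["img"][235:335,195:295],(400,400),interpolation=3);b=cv2.resize(u["img"][230:320,350:440],(400,400),interpolation=3)
cv2.imwrite("pics/endc.png",np.hstack([a,b])); cv2.imwrite("pics/endtop.png",t["img"])
E
```

```text
[0.56556675 0.0353792  0.25732773] [179.40061196   2.23202268 109.43167611]
```

View pics/w12.png

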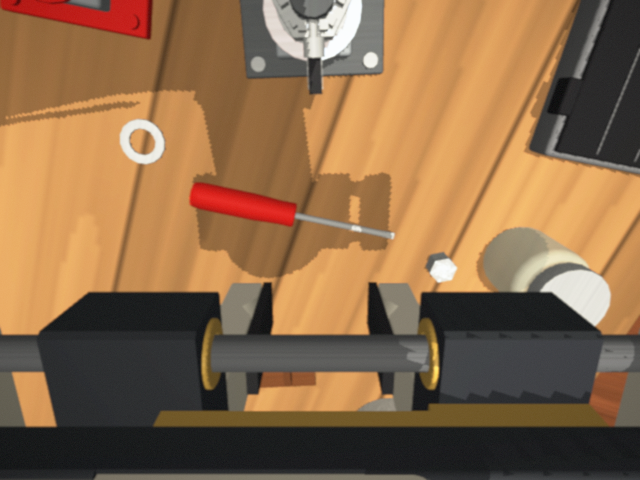

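View pics/endc.png

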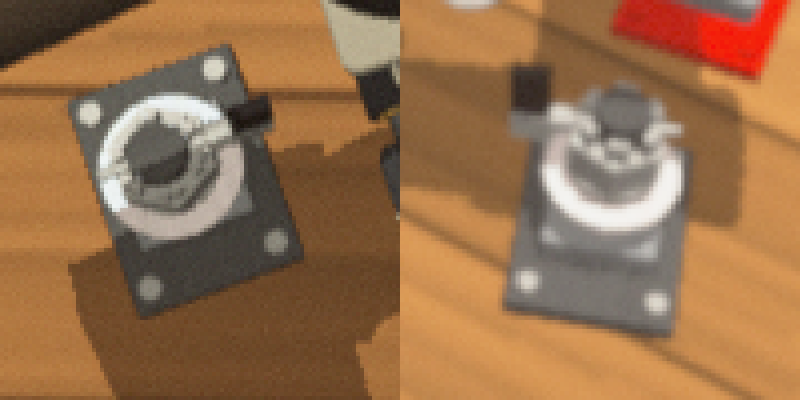

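View pics/endtop.png

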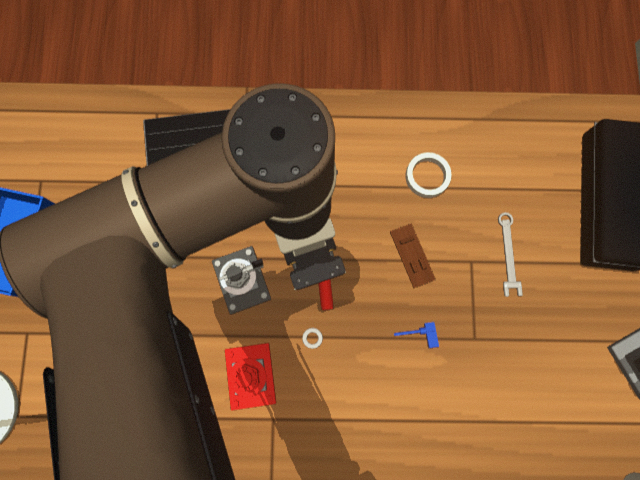

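```bash
python3 - <<'E'
from h import *
s,c=pickle.load(open("w12.pkl","rb")); T=Ttool(s); P=cloud(c,T); z=P[...,2]
crop(c["img"],240,0,390,110,5,"pics/w12c.png")
b=np.zeros((480,640),bool); b[20:100,290:340]=1
q=P[b&(z>.128)&(z<.146)]; print("tab",len(q),np.median(q[:,2]),cv2.minAreaRect((q[:,:2]*1e4).astype(np.float32)))
m=b.copy(); m[:40]=0; q2=P[m&(z>.10)&(z<.115)]; print(len(q2))
b[:]=0;b[0:30,280:350]=1; q3=P[b&(z>.1115)&(z<.118)]; print("axle",len(q3),cv2.minEnclosingCircle((q3[:,:2]*1e4).astype(np.float32)))
tc=np.array(cv2.minAreaRect((q[:,:2]*1e4).astype(np.float32))[0])/1e4; print(np.linalg.norm(tc-np.array([.5158,.1683])))
E
```

```text
tab 477 0.13330540959488052 ((5334.48046875, 1229.3236083984375), (78.16515350341797, 203.73817443847656), 19.511707305908203)
412
axle 590 ((5171.037109375, 1634.77783203125), 133.5926513671875)
0.04867932047048664
```

View pics/w12c.png

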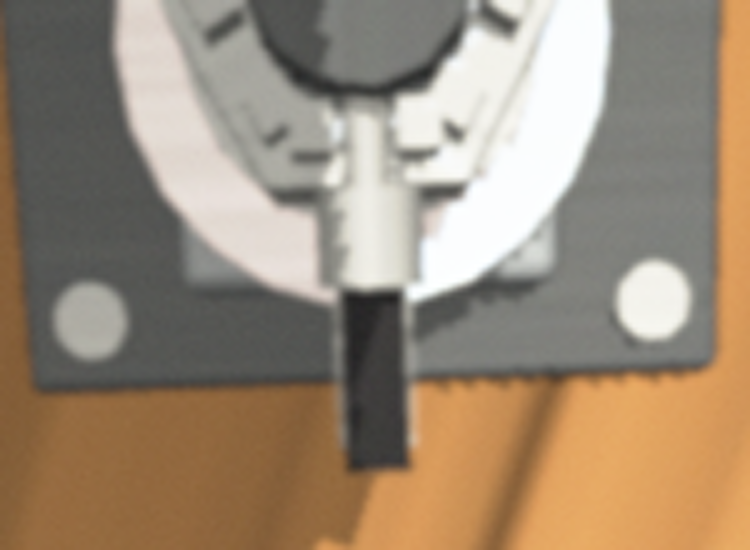

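Call:
{"op": "apply_moves", "data": {
  "targets": [
    [[0.6, 0, 0], [0.05, 0.2, -0.2], 40],
    [[0.6, 0, 0], [0, 0, 0], 40],
    [[0.3, 0, 0], [0, 0, 0], 40],
    [[0, 0, 0], [0, 0, 0], 40]
  ]
}}

```text
time_s: 18.9
tcp_pos: [0.5407, 0.1003, 0.2548]
eef_rot: [180.0, 0.7, 111.2]
contact_force: [-1.1, 0.1, -0.2]
gripper_width: 0.04
```

```bash
python3 look.py w13;  python3 - <<'E'
from h import *
s,c=pickle.load(open("w13.pkl","rb")); T=Ttool(s); P=cloud(c,T); z=P[...,2]
b=np.zeros((480,640),bool); b[20:285,270:360]=1
q=P[b&(z>.128)&(z<.146)]; R1=cv2.minAreaRect((q[:,:2]*1e4).astype(np.float32)); print("tab",len(q),np.median(q[:,2]),R1)
q3=P[b&(z>.1125)&(z<.117)]; C=cv2.minEnclosingCircle((q3[:,:2]*1e4).astype(np.float32)); print("axle",len(q3),C)
ax=np.array(C[0])/1e4; th=np.radians(111.35); u=np.array([np.cos(th),np.sin(th)])
a=(q[:,:2]-ax)@u; print("tab along",np.percentile(a,[1,50,99]))
# profile along the pin, centre line
lat=(P[...,:2]-ax)@np.array([-u[1],u[0]]); al=(P[...,:2]-ax)@u
for lo in np.arange(-.06,.04,.002):
    m=b&(abs(lat)<.0025)&(al>=lo)&(al<lo+.002)&(z>.02)&(z<.2)
    if m.sum(): print(round(lo*1000+1),np.median(z[m]).round(4),end="; ")
v,uu=np.nonzero(b&(z>.09)&(z<.14)); print(uu.min(),uu.max(),v.min(),v.max())
E
```

```text
[0.54066625 0.10033138 0.25481826] [179.97283174   0.65592919 111.19346534]
tab 383 0.1332519349895464 ((5331.921875, 1230.4371337890625), (72.62094116210938, 204.98904418945312), 21.03284454345703)
axle 1507 ((5199.521484375, 1571.6773681640625), 257.6704406738281)
tab along [-0.04668286 -0.03598756 -0.02652147]
-47 0.1323; -45 0.1327; -43 0.1328; -41 0.1328; -39 0.1331; -37 0.1334; -35 0.1336; -33 0.1336; -31 0.1336; -29 0.134; -27 0.1304; -25 0.1139; -23 0.1052; -21 0.1054; -19 0.1059; -17 0.106; -15 0.1063; -13 0.1059; -11 0.102; -9 0.102; -7 0.1023; -5 0.1024; -3 0.1031; -1 0.1142; 1 0.1143; 3 0.1142; 5 0.1145; 7 0.1142; 9 0.1144; 11 0.115; 13 0.1144; 15 0.1142; 17 0.1144; 19 0.1143; 21 0.1145; 23 0.1145; 25 0.1139; 27 0.1054; 29 0.1058; 31 0.1056; 33 0.1057; 35 0.1064; 37 0.106; 39 0.1063; 283 357 70 210
```

View pics/w13.png

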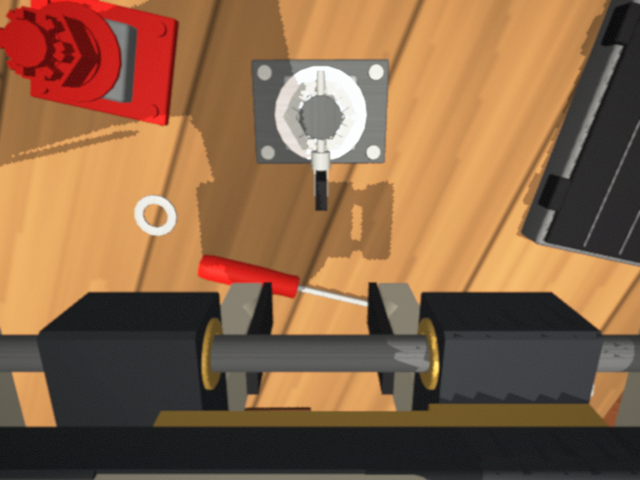

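```bash
python3 - <<'E'
from h import *
s,c=pickle.load(open("w13.pkl","rb")); T=Ttool(s); P=cloud(c,T); z=P[...,2]
b=np.zeros((480,640),bool); b[60:150,290:352]=1
q3=P[b&(z>.1125)&(z<.117)]
ax=np.array(cv2.minEnclosingCircle((q3[:,:2]*1e4).astype(np.float32))[0])/1e4; print(ax,cv2.minEnclosingCircle((q3[:,:2]*1e4).astype(np.float32))[1])
ax=np.median(q3[:,:2],0); print(ax)
th=np.radians(111.35); u=np.array([np.cos(th),np.sin(th)])
for v in range(100,212,2):
    p=np.median(P[v-1:v+1,320:322].reshape(-1,3),0); print(v,round(float((p[:2]-np.array([.5158,.1683]))@u*1000),1),round(float(p[2])*1000,1),end=" | ")
crop(c["img"],270,60,370,215,4,"pics/w13c.png")
E
```

```text
[0.51550142 0.16800129] 143.42868041992188
[0.51537272 0.16825933]
100 11.0 114.8 | 102 9.7 113.9 | 104 8.5 114.5 | 106 7.3 114.6 | 108 6.0 114.6 | 110 4.7 114.4 | 112 3.5 114.0 | 114 2.2 113.6 | 116 0.9 114.3 | 118 -0.3 115.5 | 120 -1.6 115.1 | 122 -2.8 114.6 | 124 -4.1 114.6 | 126 -5.5 113.9 | 128 -6.7 114.8 | 130 -8.0 114.3 | 132 -9.3 114.4 | 134 -10.6 114.6 | 136 -11.9 114.5 | 138 -13.2 114.7 | 140 -15.1 108.3 | 142 -16.9 102.8 | 144 -18.3 102.1 | 146 -19.6 102.9 | 148 -21.1 101.9 | 150 -22.5 101.7 | 152 -23.8 102.3 | 154 -24.8 106.1 | 156 -26.1 106.5 | 158 -27.6 105.8 | 160 -28.9 106.3 | 162 -30.3 105.9 | 164 -31.8 106.2 | 166 -33.3 105.2 | 168 -34.6 105.6 | 170 -36.0 105.5 | 172 -36.7 110.2 | 174 -37.2 115.2 | 176 -37.7 121.1 | 178 -38.2 125.8 | 180 -38.5 130.6 | 182 -39.2 134.2 | 184 -40.5 134.0 | 186 -42.0 133.1 | 188 -43.2 133.7 | 190 -44.7 133.2 | 192 -45.8 133.9 | 194 -47.3 133.1 | 196 -48.8 132.8 | 198 -49.9 133.1 | 200 -51.3 132.9 | 202 -52.7 132.7 | 204 -53.9 133.4 | 206 -55.5 132.7 | 208 -56.7 133.1 | 210 -58.1 132.5 |
```

View pics/w13c.png

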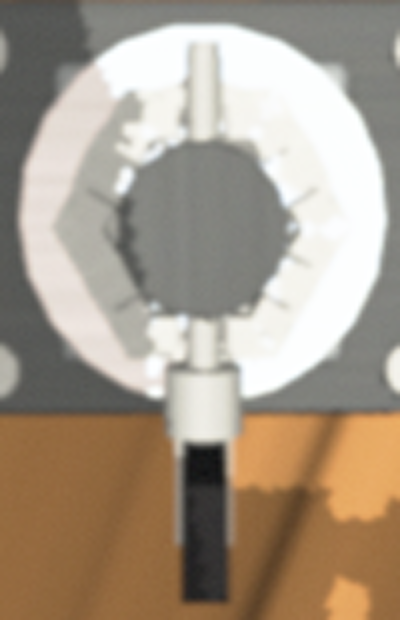

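```bash
python3 - <<'E'
from plant import r
print(r.get_state()["time_s"]); print(r.close_job())
E
```

```text
18.95
the job is handed in; nothing more can be done
None
```

The castle nut is tightened to the next slot and the lock pin is in place through the slot and cross hole. I let go of it and handed the job in at 18.95 s.

- **Height:** I touched the axle's end at z ≈ 0.1145 m, and the camera read 0.1143 m. The cross hole is therefore at about 0.1015 m.
- **Nut:** It started about 30° before the slot. I gripped it on its flats and turned it clockwise only. A picture taken afterwards showed the flat within about 0.1° of square to the hole. The gripper's angle put it about 0.35° short. The two disagree slightly, but both are well inside the slot's play.
- **Pin:** I lifted it straight up out of its rack and slid it in without measurable force. It stopped at about 5 N with the collar against the nut, and I released it there.
- **Last check:** The pin is through and stays there untouched. As it hangs in the hole's play it tilts about 4–5°, handle down. The top edge of the collar measures 24.2 mm from the axle's axis, against 23 mm if level. That is mostly the tilt, but a gap of up to about 0.7 mm at the pin's axis can't be ruled out.
- **Other things:** None of the pictures show any of the other items or the look-alikes moved. In the last overhead view, though, the arm hides the hammer, jar and spare nut.

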